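Lay a tube in the blow-off jig and set its air valve

TASK

Lay the long aluminium tube level in both V-notches of the blow-off jig, centred so that about the same length sticks out at each end, and let go of it. Then wind the air valve's handwheel fully shut (clockwise from above) until it meets its stop, and open it again by exactly two full turns. Finish while still holding the wheel's upright handle in the gripper with the wheel at rest, and leave the other things on the bench where they are.

Things in the scene. Friction and masses are not known exactly. Their poses are not given: they have to be found in the camera images.
- tube_center (a point): centre of the aluminium tube: a plain round tube 260 mm long, 32 mm outer diameter, about 0.14 kg, lying on the bench at the start. The point lies on the tube's axis, halfway along it; its x axis runs along the tube (either end may lead), and it may have rolled about that axis
- tube: the same aluminium tube; x axis along the tube, origin 16 mm off its axis (use the centre point instead)
- jig_seat (a point): where the tube's centre lies when the tube rests in both notches of the jig, centred: 66 mm above the bench, over the middle of the jig; x axis along the notches (the tube may lie either way round), z up. Below the tube, between the saddles, is only a low brass air bar (14 mm wide, top 29 mm above the bench), so the tube can be held at its middle from above while it is laid down
- jig: blow-off jig, fixed to the bench: a 210 x 100 x 12 mm aluminium plate with two steel saddles with upward-opening 90-degree V-notches, 24 mm thick, 75 mm either side of the middle along x. Each notch's bottom is 43 mm and its upper edges 67 mm above the bench; a saddle is about 62 mm wide. Origin: middle of the plate's underside; x along the notches
- valve (a joint): how far the air valve's handwheel is open, in rad: 0 shut against its hard stop, growing as the wheel turns counter-clockwise seen from above; one full turn is 6.283 and it can open by four. It starts a third of a turn to 1.2 turns open. Friction only (about 0.08 N m): it stays where it is left
- valve_axis (a point): point on the upright axis of the valve wheel, 127 mm above the bench, level with the handle's middle. The valve is brass, fixed to the bench, 152 mm long over its pipe stubs; its dark iron handwheel has three spokes, 113 mm outer diameter, and lies flat, its top 97 mm above the bench
- handle_grip (a point): on the axis, at mid-height (127 mm above the bench), of the wheel's handle: an upright black round grip, 22 mm diameter, 50 mm tall (99 to 149 mm above the bench), on the wheel's rim 50 mm from its axis. It spins freely about its own upright axis, so a hand holding it from above can carry it round the wheel without turning
- handle: the same handle; origin at the centre of its foot, 99 mm above the bench
- offcut: Not part of the job: short, thick white plastic pipe offcut, 50 mm diameter, 90 mm long, lying on the bench; origin on its underside as built
- tape_roll: Not part of the job: roll of paper tape lying flat, 100 mm diameter, 24 mm high; origin at the centre of its underside
- sanding_block: Not part of the job: cork sanding block 70 x 110 x 30 mm; origin at the centre of its underside
- screwdriver: Not part of the job: screwdriver with a black handle, lying; origin on its underside
- dust_brush: Not part of the job: wooden-handled dust brush, lying; origin on its underside
- foam_branch: Not part of the job: forked branch of blue foam, about 240 mm long, 44 mm thick, lying; origin on its underside near the fork
- wood_scrap: Not part of the job: scrap of pale wood 120 x 40 x 20 mm; origin at the centre of its underside
Things that resemble listed ones, but are neither listed nor needed, are in the scene too. Leave any pink look-alike of the part that bears valve alone. Leave any pink look-alike of the jig alone.

How it is judged:
By the outcome, as a careful person would: the job done as asked, in the order asked, and still so for the second after the job is handed in, while the arm keeps its last pose, push and grip.
It also fails if it takes over 72 s, if anything falls off the work surface, if the arm or the gripper's body presses on something with over 40 N, if the wrist force passes 120 N, or if a joint passes its speed limit or range.

ROBOT

A 6-joint arm with a two-finger parallel gripper is mounted at the origin on the work surface. World frame = base frame: x ahead of the robot, y to its left, z up, the work surface at z = 0. Lengths are in m, angles in rad, forces in N, time in s.
With the tool pointing down it reaches from about 0.35 to 0.975 m from the base axis. Payload 7.1 kg.
Tool frame: the origin (TCP) lies between the finger pads; the fingertips stand 17 mm ahead of it and the grasp point (between the pads) lies 2 mm behind it; z points along the fingers, x is the direction in which the jaws open and shut, and the axes are right-handed (so a half turn about z gives the same grasp; the last joint's range is limited). The gripper opens to 88 mm and grips with 3 to 60 N. Pads are 20 mm wide; open, the fingers measure 115 mm over their backs; the gripper's body (75 mm by 178 mm) begins 61 mm behind the grasp point.
Start: joints at [-1.162, 0.423, 1.63, -0, 1.089, -0.019], TCP at [0.259, -0.569, 0.24] pointing down, gripper open.
Joint ranges: [-3, 3], [-0.9, 2.11], [0.09, 2.58], [-1.31, 4.45], [0.11, 2.69], [-2.54, 2.54]. Speed limits (rad/s): [2.39, 2.39, 3.01, 3.14, 3.14, 3.14].

INTERFACE

Orientations are given as a unit quaternion [w, x, y, z].
In Python, from rig import env gives the robot as it stands.
- The arm moves only by the tool send_rows, never from a script. Its argument "targets" is a list of rows, each a list of 2 entries, a list of its own where there are three numbers: the shift along the tool's x, y, z in cm, then the turn, a rotation vector about the tool's x, y, z in degrees. A call has 1 to 20 rows; each row shifts and turns the pose as measured when the row begins, along the tool's axes as they then stand; what a row does not reach is not made up. A row lasts 1/12 s, in which the tool goes at most 41.7 mm and 7.16 degrees, less where a joint would pass 70% of its speed; a pose out of reach is approached as far as the arm can. A call is refused whole if a number of a shift passes 4.17 or a number of a turn 7.16, either way. A call with a gripper value outside its range is refused whole. "claw" is the opening, from -1 (shut) to 1 (fully open), set as the call begins (left out, the last holds). The fingers move at their own pace and stop on an object; "force" is the grip in N (left out, the last holds). Time passes only in rows, so rows that do not move let the fingers close. It gives the time, the measured TCP pose, the force and the opening at its end, in the units of the state.
- env.state(): the state, without advancing time (a new reading comes with each control period).
- env.grab_frame(name): name is "scene" or "top" or "wrist"; returns a dict with "frame" (420x560x3 uint8, red, green, blue), "vfov" (degrees; the focal length in pixels is half the picture's height over the tangent of half this angle, whatever the lens; pixels are square), "cx", "cy" (the principal point, pixels), "k1" (the pictures are not rectified: a ray, as slopes to the right and down, at radius r is drawn at 1 + k1 r^2 times it, then the intrinsics apply), "T" (4x4, takes a point from camera to world coordinates); the wrist camera has in their place "T_tool_cam" (4x4, takes a point from camera to tool coordinates, whose origin is the TCP and whose axes are the tool frame's). Camera axes: x right, y down, z forward; pixel columns grow to the right and rows downward; lengths in m; the calibration is good to about 2 mm. A picture is of the moment at which its call begins: read the wrist's pose just before it. There is no depth.
- env.close_job(): hands the job in, once; it reports no verdict.
The state is a dict: "time": time; "joints": joint angles; "qvel": joint speeds; "effort": joint torques, N m; "position": TCP position; "orientation": TCP orientation; "force": force on the tool from outside, world axes, zero at the start; "ft_torque": the same for the moment, N m; "gripper_width": finger opening in m.
Only numpy, scipy, OpenCV 4.12 (cv2) and the standard library are available. Lean on these libraries where they do the work, as an engineer would, in place of code of your own. Each camera call takes 0.05 s, during which the arm holds its last target.

## Working session

There is one attempt and no reset: what is moved stays moved. The work goes in short steps, Python scripts to look and compute and a tool call to move; the robot and the scene stay as the last step left them, time stands still between calls to the robot, and variables do not carry over. Pictures are saved under pics/ and viewed, and the job is handed in when it is done.

Besides the shell and the picture viewer there is one more tool, called after "Request:" as name(argument=value, ...), one argument or row to a line, values as JSON. send_rows: Moves the arm, as the interface text tells. Its arguments: {"type":"object","properties":{"targets":{"type":"array"},"claw":{"type":"number"},"force":{"type":"number"}},"required":["targets"]}

```bash
mkdir -p pics; ls; cat > h.py <<'E'
import numpy as np, cv2, pickle
from rig import env
def grab(name,fn):
    s=env.state(); g=env.grab_frame(name)
    pickle.dump((s,g),open(f'pics/{fn}.pkl','wb'))
    cv2.imwrite(f'pics/{fn}.png',g['frame'][:,:,::-1]); return s,g
def load(fn): return pickle.load(open(f'pics/{fn}.pkl','rb'))
def R_(q):
    from scipy.spatial.transform import Rotation as R
    return R.from_quat([q[1],q[2],q[3],q[0]]).as_matrix()
def camT(s,g):
    if 'T' in g: return np.array(g['T'])
    T=np.eye(4);T[:3,:3]=R_(s['orientation']);T[:3,3]=s['position']
    return T@np.array(g['T_tool_cam'])
def f_(g): return g['frame'].shape[0]/2/np.tan(np.radians(g['vfov'])/2)
def ray(s,g,u,v):
    f=f_(g); xd=(u-g['cx'])/f; yd=(v-g['cy'])/f; x,y=xd,yd
    for _ in range(30):
        k=1+g['k1']*(x*x+y*y); x,y=xd/k,yd/k
    T=camT(s,g); return T[:3,3],T[:3,:3]@np.array([x,y,1.])
def onz(s,g,u,v,z):
    o,d=ray(s,g,u,v); return o+d*(z-o[2])/d[2]
def proj(s,g,P):
    T=camT(s,g); p=T[:3,:3].T@(np.array(P)-T[:3,3]); x,y=p[:2]/p[2]; k=1+g['k1']*(x*x+y*y)
    return f_(g)*x*k+g['cx'],f_(g)*y*k+g['cy']
E
python3 - <<'E'
from h import *
for n in ['scene','top','wrist']:
    s,g=grab(n,n+'0'); print(n,{k:v for k,v in g.items() if k!='frame'})
print(s)
E
```

```text
pics
scene {'vfov': 49.34305808721023, 'cx': 276.7728151878354, 'cy': 215.23087292412703, 'k1': -0.03400345667296965, 'T': array([[-7.80042754e-01,  4.64839564e-01, -4.18876451e-01,
         1.10346313e+00],
       [ 6.25725793e-01,  5.80259392e-01, -5.21312066e-01,
         7.34833898e-01],
       [ 7.30521339e-04, -6.68747499e-01, -7.43489239e-01,
         1.14492990e+00],
       [ 0.00000000e+00,  0.00000000e+00,  0.00000000e+00,
         1.00000000e+00]])}
top {'vfov': 57.5973930016236, 'cx': 279.61977755023685, 'cy': 208.81280061188122, 'k1': -0.001725708844957439, 'T': array([[ 0.02434055, -0.99614346,  0.08429564,  0.43337195],
       [-0.99970178, -0.02408732,  0.00401998,  0.00496956],
       [-0.00197402, -0.08436835, -0.99643268,  1.10766695],
       [ 0.        ,  0.        ,  0.        ,  1.        ]])}
wrist {'vfov': 61.184243046547856, 'cx': 277.4327357158562, 'cy': 211.85157908948906, 'k1': -0.052200293859687004, 'T_tool_cam': array([[ 9.99999850e-01,  4.60910434e-04, -2.97592554e-04,
        -6.35213103e-04],
       [-3.56924740e-04,  9.58488629e-01,  2.85130533e-01,
[... 177 characters left out ...]
   1.00000000e+00]])}
{'time': 0.1, 'joints': array([-1.16201107e+00,  4.23772836e-01,  1.63062144e+00,  9.19632454e-06,
        1.08857147e+00, -1.90129921e-02]), 'qvel': array([ 0.00029766, -0.00292871, -0.00058718,  0.00148812, -0.00063753,
        0.00039685]), 'effort': array([ 2.76798464e-04, -5.45617175e+01, -2.74322748e+01,  6.45949412e-02,
        1.88087794e-02, -2.93211531e-05]), 'position': array([ 0.25912021, -0.56822719,  0.23897106]), 'orientation': array([-3.85643250e-04,  8.41089746e-01, -5.40895154e-01, -5.68017473e-04]), 'force': array([ 0.19828952, -0.55853846,  0.15453065]), 'ft_torque': array([-0.00839795,  0.01072766,  0.01188016]), 'gripper_width': 0.0877085758878808}
```

View pics/top0.png

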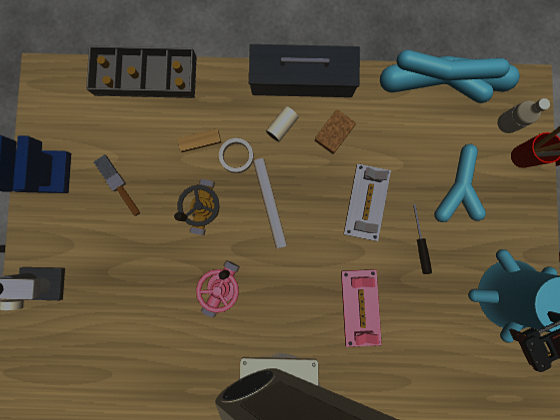

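View pics/scene0.png

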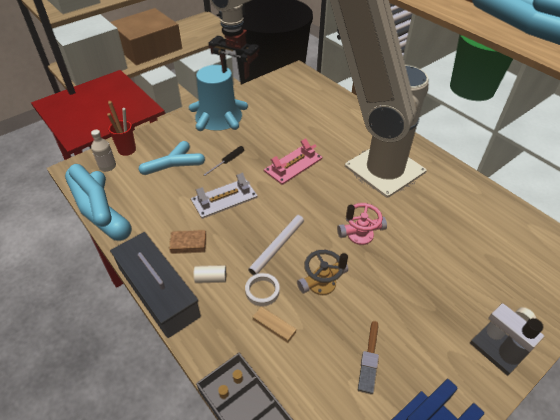

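View pics/wrist0.png

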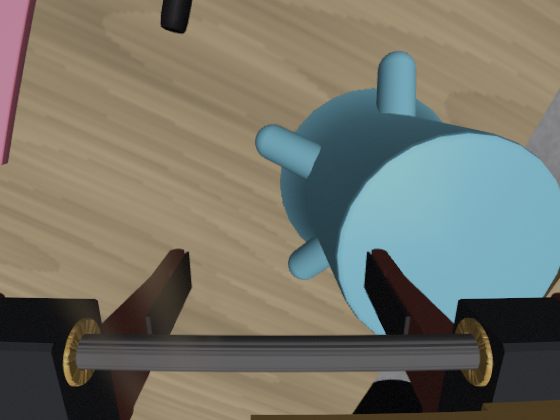

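The top view shows the tube from (260,160) to (281,246), the real jig at (367,202), the valve wheel at about (198,205) and its black handle at about (181,216). The pink look-alikes are at (361,308) and (217,291). I'll zoom in to measure.

```bash
python3 - <<'E'
from h import *
s,g=load('top0'); im=g['frame'][:,:,::-1]
a=cv2.resize(im[150:260,165:305],None,fx=5.5,fy=5.5,interpolation=cv2.INTER_CUBIC); cv2.imwrite('pics/c1.png',a[:600])
a=cv2.resize(im[155:250,330:405],None,fx=6,fy=6,interpolation=cv2.INTER_CUBIC); cv2.imwrite('pics/c2.png',a)
E
```

```text
(no output)
```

View pics/c1.png

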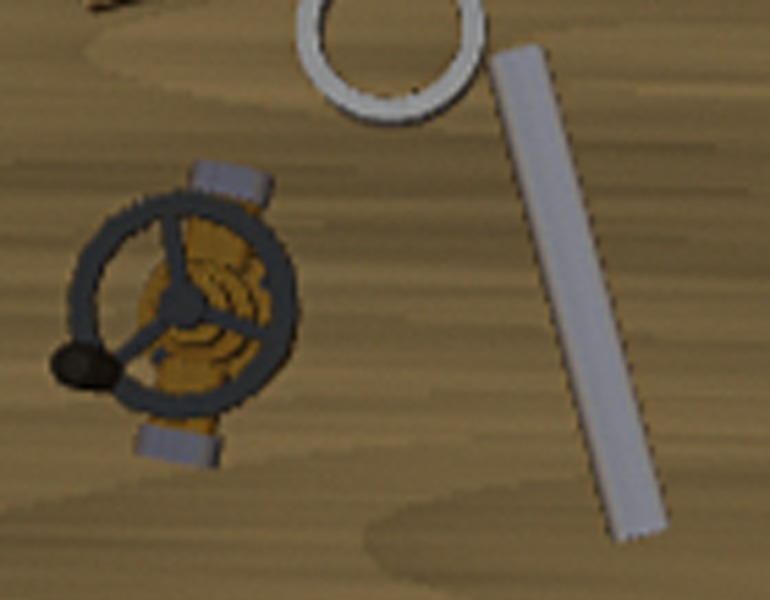

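View pics/c2.png

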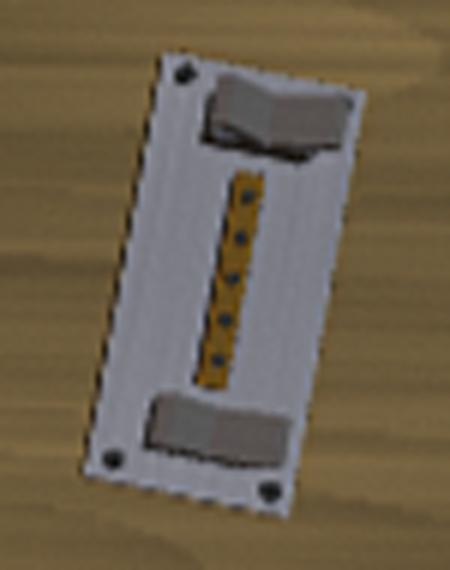

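```bash
python3 - <<'E'
from h import *
s,g=load('top0')
def P(u,v,z,o,k): return onz(s,g,u/k+o[0]-0.5+.5/k,v/k+o[1]-0.5+.5/k,z)
o=(165,150)
c=[P(*p,.016,o,5.5) for p in [(490,62),(543,45),(666,525),(613,542)]]
a=(c[0]+c[1])/2;b=(c[2]+c[3])/2;d=a-b
print('tube',(a+b)/2,'yaw',np.degrees(np.arctan2(d[1],d[0])),'len',np.linalg.norm(d),'w',np.linalg.norm(c[0]-c[1]))
c=[P(*p,.012,(330,155),6) for p in [(165,55),(365,95),(290,515),(85,472)]]
m=sum(c)/4; d=(c[0]+c[1]-c[2]-c[3])/2; e=(c[0]+c[3]-c[1]-c[2])/2
print('jig',m,'yaw',np.degrees(np.arctan2(d[1],d[0])),np.linalg.norm(d),'yaw2',np.degrees(np.arctan2(e[1],e[0]))-90,np.linalg.norm(e))
print('hub',P(183,305,.097,o,5.5)); 
for p in [(68,300),(300,305),(185,190),(185,418)]: print('rim',P(*p,.09,o,5.5))
print('handletop',P(80,365,.149,o,5.5),P(120,375,.099,o,5.5))
E
```

```text
tube [0.54313534 0.03865844 0.016     ] yaw 15.818666100948064 len 0.2600962478800959 w 0.02934898909353996
jig [ 0.55277948 -0.24280893  0.012     ] yaw -10.11257214631763 0.2061814033752933 yaw2 -10.299360862250992 0.09889714653441262
hub [0.52366637 0.22659288 0.097     ]
rim [0.52538245 0.28424491 0.09      ]
rim [0.52566752 0.17117135 0.09      ]
rim [0.58075951 0.22954612 0.09      ]
rim [0.46936093 0.22482739 0.09      ]
handletop [0.49033218 0.26115656 0.149     ] [0.48895278 0.25504016 0.099     ]
```

Request:
send_rows(
  targets=[
    [[0,0,-3],[0,0,0]],
    [[0,0,-4],[0,0,0]],
    [[-1,-1.2,-3],[0,0,0]],
    [[-2,-2.4,0],[0,0,0]],
    [[-2.7,-3.1,0],[0,0,0]],
    [[-2.7,-3.1,0],[0,0,0]],
    [[-2.7,-3.1,0],[0,0,0]],
    [[-2.7,-3.1,0],[0,0,0]],
  ],
  claw=1,
)

```text
time: 0.82
position: [0.3468, -0.3759, 0.3412]
orientation: [-0.001, 0.838, -0.545, -0.002]
force: [0.4, 0.2, -0.1]
gripper_width: 0.0876
```

```bash
cat >> h.py <<'E'
def need(pos,yawx):
    """shift in tool axes (cm) and rotvec (deg) to get to pos, tool down, with tool x at yawx deg"""
    from scipy.spatial.transform import Rotation as R
    s=env.state(); M=R_(s['orientation']); c,n=np.cos(np.radians(yawx)),np.sin(np.radians(yawx))
    D=np.array([[c,n,0],[n,-c,0],[0,0,-1.]])
    print('shift cm',np.round(M.T@(np.array(pos)-s['position'])*100,2),'turn',np.round(np.degrees(R.from_matrix(M.T@D).as_rotvec()),2),
      'yaw',np.degrees(np.arctan2(M[1,0],M[0,0])).round(2),'t',s['time'])
E
python3 -c "
from h import *
need([0.543,0.0387,0.26],-74.2); M=R_(env.state()['orientation']);print(M)"
```

```text
shift cm [-29.92 -34.74   8.26] turn [0.01 0.27 8.1 ] yaw -66.1 t 0.8167
[[ 4.05128262e-01 -9.14258206e-01 -1.73893779e-03]
 [-9.14248158e-01 -4.05131967e-01  4.28903705e-03]
 [-4.62578661e-03 -1.47789456e-04 -9.99989290e-01]]
```

Request:
send_rows(
  targets=[
    [[-2.5,-2.9,0.7],[0,0,0]],
    [[-2.5,-2.9,0.7],[0,0,0]],
    [[-2.5,-2.9,0.7],[0,0,0]],
    [[-2.5,-2.9,0.7],[0,0,0]],
    [[-2.5,-2.9,0.7],[0,0,0]],
    [[-2.5,-2.9,0.7],[0,0,0]],
    [[-2.5,-2.9,0.7],[0,0,0]],
    [[-2.5,-2.9,0.7],[0,0,0]],
    [[-2.5,-2.9,0.7],[0,0,0]],
    [[-2.5,-2.9,0.7],[0,0,0]],
    [[-2.5,-2.9,0.7],[0,0,0]],
    [[-2.5,-2.9,0.6],[0,0,0]],
    [[0,0,0],[0,0,4]],
    [[0,0,0],[0,0,4]],
    [[0,0,0],[0,0,0]],
  ],
)

```text
time: 2.07
position: [0.5498, 0.0706, 0.2548]
orientation: [-0.001, 0.799, -0.602, -0.001]
force: [-0.2, 0.1, -0.3]
gripper_width: 0.0879
```

```bash
python3 -c "
from h import *
s,g=grab('wrist','w1'); need([0.543,0.0387,0.26],-74.2)
for t in (-.13,0,.13):
  print(proj(s,g,[.5431+t*np.cos(np.radians(15.8)),.0387+t*np.sin(np.radians(15.8)),.016]))"
```

```text
shift cm [ 2.85  1.51 -0.53] turn [-0.02  0.13  0.39] yaw -73.81 t 2.1167
(np.float64(301.90830366542883), np.float64(299.3670624234661))
(np.float64(304.79990271526407), np.float64(195.50779578704578))
(np.float64(307.94536588598044), np.float64(70.96956303471981))
```

View pics/w1.png

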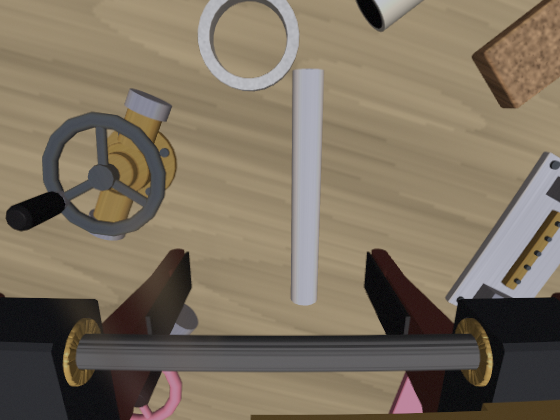

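Wrist image: the tube's ends are at (308,70) and (303,303), as predicted from the top view. The nearer objects clear the fingers. Next I centre over the tube and descend.

Request:
send_rows(
  targets=[
    [[1.5,0.8,0],[0,0,0.4]],
    [[1.0,0.5,2],[0,0,0]],
    [[0.35,0.2,3],[0,0.1,0]],
    [[0,0,3],[0,0,0]],
    [[0,0,3],[0,0,0]],
    [[0,0,2.5],[0,0,0]],
    [[0,0,1.5],[0,0,0]],
    [[0,0,0.5],[0,0,0]],
    [[0,0,0],[0,0,0]],
  ],
)

```text
time: 2.87
position: [0.5442, 0.0323, 0.0973]
orientation: [-0.002, 0.802, -0.598, 0.003]
force: [0.2, 0.7, 0.1]
gripper_width: 0.0875
```

```bash
python3 -c "
from h import *
s,g=grab('wrist','w2'); need([0.543,0.0387,0.02],-74.2)
for t in (-.13,0,.13):
  print(proj(s,g,[.5431+t*np.cos(np.radians(15.8)),.0387+t*np.sin(np.radians(15.8)),.016]))"
```

```text
shift cm [-0.67  0.02  7.79] turn [-0.45 -0.12  0.79] yaw -73.41 t 2.9167
(np.float64(267.7040123830394), np.float64(386.45419752350153))
(np.float64(268.8620949683189), np.float64(229.56398283072878))
(np.float64(270.7161404537589), np.float64(16.696520706353652))
```

View pics/w2.png

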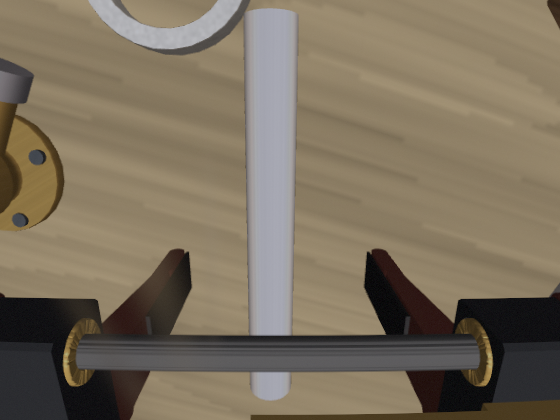

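```bash
python3 -c "
from h import *
for w in ('w1','w2'):
  s,g=load(w); T=camT(s,g); print(T[:3,3])
  for t in (-.13,.13):
    for z in (0.,.016,.032):
      print(t,z,np.round(proj(s,g,[.5431+t*np.cos(np.radians(15.8)),.0387+t*np.sin(np.radians(15.8)),z]),1))"
```

```text
[0.62599791 0.09303141 0.39871382]
-0.13 0.0 [301.1 292.8]
-0.13 0.016 [301.9 299.4]
-0.13 0.032 [302.8 306.4]
0.13 0.0 [306.7  72.4]
0.13 0.016 [307.9  71. ]
0.13 0.032 [309.3  69.4]
[0.6191502  0.05575185 0.24170409]
-0.13 0.0 [268.2 372.2]
-0.13 0.016 [267.7 386.5]
-0.13 0.032 [267.2 402.3]
0.13 0.0 [271.1  23.1]
0.13 0.016 [270.7  16.7]
0.13 0.032 [270.2   9.2]
```

Request:
send_rows(
  targets=[
    [[-0.5,0,1],[-0.4,-0.1,0.8]],
    [[-0.15,0,1.8],[0,0,0]],
    [[0,0,1.8],[0,0,0]],
    [[0,0,1.4],[0,0,0]],
    [[0,0,0.8],[0,0,0]],
    [[0,0,0.4],[0,0,0]],
    [[0,0,0],[0,0,0]],
    [[0,0,0],[0,0,0]],
  ],
)

```text
time: 3.58
position: [0.5499, 0.04, 0.03]
orientation: [-0.005, 0.797, -0.604, 0.006]
force: [0.3, 0.5, -0.5]
gripper_width: 0.0877
```

```bash
python3 -c "
from h import *
need([0.543,0.0387,0.021],-74.2)"
```

```text
shift cm [-0.06  0.71  0.88] turn [-0.87 -0.2  -0.14] yaw -74.35 t 3.5833
```

Request:
send_rows(
  targets=[
    [[0,0.5,0.3],[-0.8,-0.2,0]],
    [[0,0.2,0.4],[0,0,0]],
    [[0,0,0.2],[0,0,0]],
    [[0,0,0],[0,0,0]],
    [[0,0,0],[0,0,0]],
  ],
)

```text
time: 4.0
position: [0.5442, 0.0381, 0.0226]
orientation: [-0.001, 0.797, -0.604, 0.001]
force: [-0.4, -1.2, 0.7]
gripper_width: 0.0877
```

```bash
python3 -c "
from h import *
need([0.543,0.0387,0.021],-74.2)"
```

```text
shift cm [-0.09  0.1   0.16] turn [-0.22 -0.03 -0.15] yaw -74.35 t 4.0
```

Request:
send_rows(
  targets=[
    [[-0.1,0.1,0.1],[-0.2,0,0]],
    [[0,0,0],[0,0,0]],
    [[0,0,0],[0,0,0]],
    [[0,0,0],[0,0,0]],
    [[0,0,0],[0,0,0]],
    [[0,0,0],[0,0,0]],
    [[0,0,0],[0,0,0]],
    [[0,0,0],[0,0,0]],
  ],
  claw=-1,
  force=35,
)

```text
time: 4.67
position: [0.5432, 0.0388, 0.022]
orientation: [-0.0, 0.797, -0.604, 0.001]
force: [0.9, -0.2, 0.4]
gripper_width: 0.0379
```

```bash
python3 -c "
from h import *
s,g=grab('wrist','w3')
need([0.543,0.0387,0.15],-74.2)"
```

```text
shift cm [ 1.00e-02  2.00e-02 -1.28e+01] turn [-0.06 -0.04 -0.16] yaw -74.36 t 4.7167
```

View pics/w3.png

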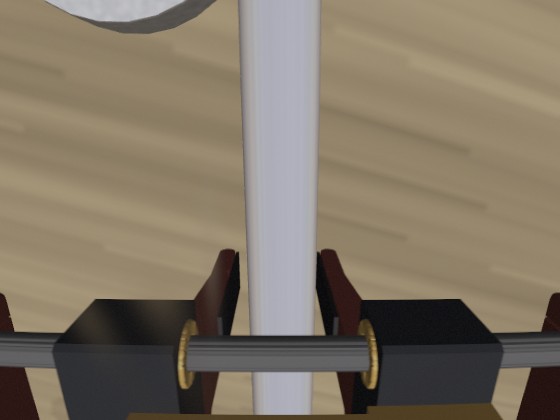

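Still closing (37.9 mm wide), with the tube centred between the pads. I'll let it finish.

Request:
send_rows(
  targets=[
    [[0,0,0],[0,0,0]],
    [[0,0,0],[0,0,0]],
    [[0,0,0],[0,0,0]],
    [[0,0,0],[0,0,0]],
  ],
)

```text
time: 5.05
position: [0.5433, 0.0388, 0.0219]
orientation: [-0.0, 0.797, -0.604, 0.001]
force: [0.5, 0.6, -0.1]
gripper_width: 0.0313
```

Request:
send_rows(
  targets=[
    [[0,0,-0.5],[0,0,0]],
    [[0,0,-1.5],[0,0,0]],
    [[0,0,-2.5],[0,0,0]],
    [[0,0,-2.5],[0,0,0]],
    [[0,0,-2.5],[0,0,0]],
    [[0,0,-1.5],[0,0,0]],
    [[0,0,-0.8],[0,0,0]],
    [[0,0,0],[0,0,0]],
    [[0,0,0],[0,0,0]],
  ],
)

```text
time: 5.8
position: [0.5401, 0.0387, 0.1443]
orientation: [0.002, 0.797, -0.604, -0.002]
force: [1.3, -0.5, -2.4]
gripper_width: 0.0312
```

```bash
python3 -c "
from h import *
print(env.state()['force'],env.state()['ft_torque'],env.state()['gripper_width'])
need([0.5528,-0.2428,0.16],-100.2);need([0.5528,-0.2428,0.16],-74.2)"
```

```text
[ 1.2921734  -0.45631945 -2.35560647] [ 0.05823323  0.01793798 -0.0392114 ] 0.031246203186622606
shift cm [27.45  6.37 -1.56] turn [ 0.34 -0.03 25.84] yaw -74.36 t 5.8
shift cm [27.45  6.37 -1.56] turn [ 0.33  0.05 -0.16] yaw -74.36 t 5.8
```

Request:
send_rows(
  targets=[
    [[1,0.2,-0.1],[0.3,0,0]],
    [[2,0.5,-0.3],[0,0,0]],
    [[3,0.7,-0.3],[0,0,0]],
    [[3,0.7,-0.3],[0,0,0]],
    [[3,0.7,-0.3],[0,0,0]],
    [[3,0.7,0],[0,0,0]],
    [[3,0.7,0],[0,0,0]],
    [[3,0.7,0],[0,0,0]],
    [[2.5,0.5,0],[0,0,0]],
    [[1.5,0.4,0],[0,0,0]],
    [[0.7,0.2,0],[0,0,0]],
    [[0,0,0],[0,0,2]],
    [[0,0,0],[0,0,5]],
    [[0,0,0],[0,0,6]],
    [[0,0,0],[0,0,6]],
    [[0,0,0],[0,0,4]],
    [[0,0,0],[0,0,1.5]],
    [[0,0,0],[0,0,0]],
    [[0,0,0],[0,0,0]],
  ],
)

```text
time: 7.38
position: [0.5358, -0.2411, 0.1323]
orientation: [-0.01, -0.643, 0.765, 0.016]
force: [-0.1, -0.4, -2.0]
gripper_width: 0.0313
```

```bash
python3 -c "
from h import *
need([0.5528,-0.2428,0.16],-100.2)
grab('top','t1');grab('wrist','w4');grab('scene','s1')
s,g=load('top0');im=load('t1')[1]['frame'][:,:,::-1]
cv2.imwrite('pics/c3.png',cv2.resize(im[140:260,310:430],None,fx=5,fy=5,interpolation=cv2.INTER_CUBIC))
"
```

```text
shift cm [-0.15 -1.6  -2.83] turn [2.14 0.36 0.3 ] yaw -99.91 t 7.3833
```

View pics/w4.png

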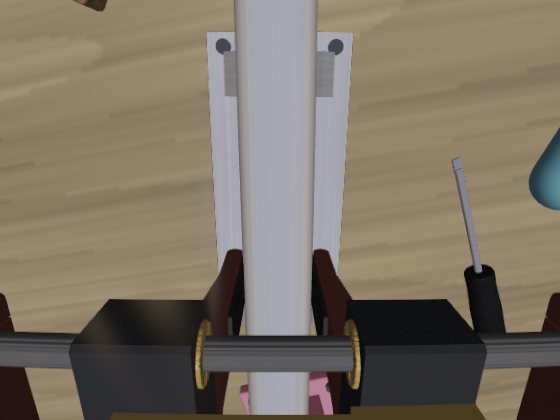

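View pics/c3.png

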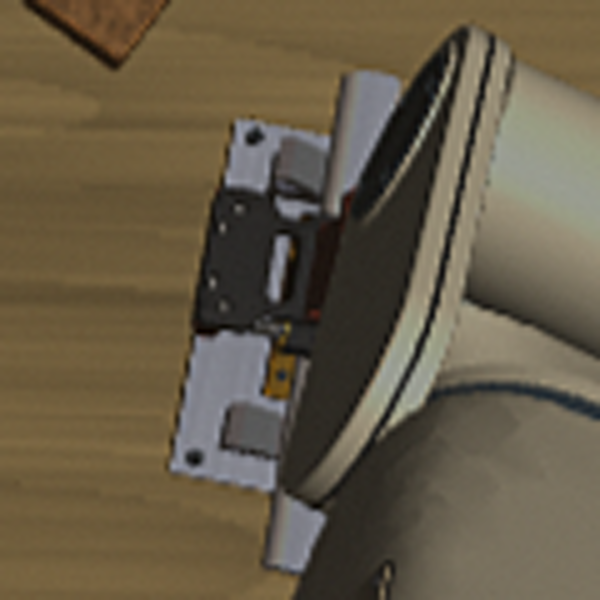

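View pics/s1.png

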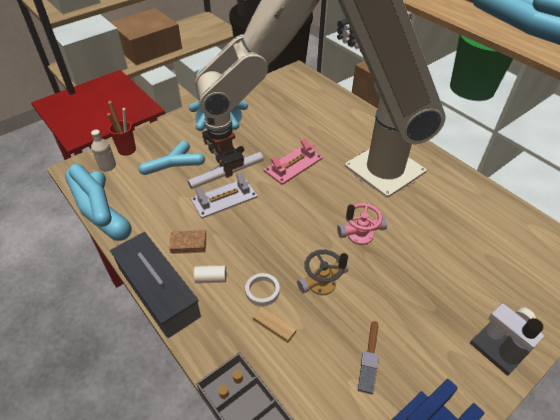

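```bash
python3 -c "
from h import *
s,g=load('w4')
c=[onz(s,g,*p,.012) for p in [(207.5,33.5),(352,33.5),(341,255),(217.5,255)]]
a=(c[0]+c[1])/2;b=(c[2]+c[3])/2;d=a-b
y=np.arctan2(d[1],d[0]);print(a,b,np.degrees(y),np.linalg.norm(c[0]-c[1]),np.linalg.norm(c[2]-c[3]))
print('centre',a-.105*d/np.linalg.norm(d))
y=np.radians(-10.2)
for P in ([.105,.05],[.105,-.05],[0,.05],[0,-.05]):
  print(proj(s,g,[.5528+P[0]*np.cos(y)-P[1]*np.sin(y),-.2428+P[0]*np.sin(y)+P[1]*np.cos(y),.012]))
"
```

```text
[ 0.65644797 -0.26149067  0.012     ] [ 0.49531417 -0.23333083  0.012     ] -9.912935982130481 0.09713301817325454 0.10021405398476896
centre [ 0.55301557 -0.24341476  0.012     ]
(np.float64(205.32677447649246), np.float64(33.64853132719642))
(np.float64(354.0153713564565), np.float64(34.42627230915346))
(np.float64(212.71966119616042), np.float64(184.8004667804573))
(np.float64(344.56505638431423), np.float64(185.74921774979128))
```

Request:
send_rows(
  targets=[
    [[0,-0.6,0.4],[1,0.2,0]],
    [[-0.1,-0.6,0.8],[1,0.1,0.2]],
    [[0,-0.2,0.8],[0,0,0]],
    [[0,0,0.6],[0,0,0]],
    [[0,0,0.3],[0,0,0]],
    [[0,0,0],[0,0,0]],
    [[0,0,0],[0,0,0]],
  ],
)

```text
time: 8.12
position: [0.5502, -0.2425, 0.1017]
orientation: [-0.0, -0.644, 0.765, 0.001]
force: [-0.1, -0.7, -1.4]
gripper_width: 0.0312
```

```bash
python3 -c "
from h import *
need([0.553,-0.243,0.072],-100.2)
"
```

```text
shift cm [-0.   -0.29  2.97] turn [0.09 0.04 0.31] yaw -99.89 t 8.1167
```

Request:
send_rows(
  targets=[
    [[0,-0.2,0.3],[0,0,0.2]],
    [[0,-0.1,0.5],[0,0,0]],
    [[0,0,0.6],[0,0,0]],
    [[0,0,0.5],[0,0,0]],
    [[0,0,0.3],[0,0,0]],
    [[0,0,0.1],[0,0,0]],
    [[0,0,0],[0,0,0]],
  ],
)

```text
time: 8.7
position: [0.5535, -0.2434, 0.0767]
orientation: [-0.0, -0.642, 0.767, 0.001]
force: [0.9, -0.6, -2.1]
gripper_width: 0.0312
```

```bash
python3 -c "
from h import *
need([0.553,-0.243,0.072],-100.2);grab('wrist','w5')
"
```

```text
shift cm [-0.03  0.06  0.47] turn [0.08 0.03 0.1 ] yaw -100.1 t 8.7
```

View pics/w5.png

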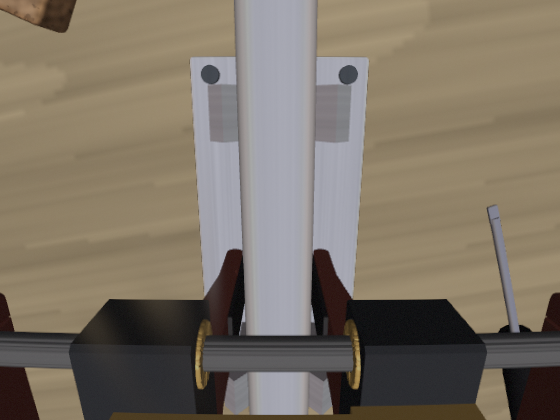

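The saddle edges (209 and 351) sit evenly around the tube (238 to 315). I'll lower the last 5 mm slowly.

Request:
send_rows(
  targets=[
    [[0,0,0.15],[0,0,0]],
    [[0,0,0.15],[0,0,0]],
    [[0,0,0.1],[0,0,0]],
    [[0,0,0],[0,0,0]],
  ],
)

```text
time: 9.08
position: [0.5538, -0.2436, 0.073]
orientation: [0.0, -0.642, 0.767, 0.0]
force: [-0.3, 0.0, -1.5]
gripper_width: 0.0314
```

```bash
python3 -c "
from h import *
need([0.553,-0.243,0.072],-100.2);print(env.state()['position'],env.state()['force'],env.state()['ft_torque'])
"
```

```text
shift cm [-0.04  0.09  0.1 ] turn [0.02 0.01 0.09] yaw -100.11 t 9.0833
[ 0.55383592 -0.24357075  0.07300592] [-0.30682806  0.02450323 -1.4923036 ] [ 0.00832484  0.04827917 -0.00018349]
```

Request:
send_rows(
  targets=[
    [[0,0.1,0.1],[0,0,0]],
    [[0,0,0.05],[0,0,0]],
    [[0,0,0.05],[0,0,0]],
    [[0,0,0],[0,0,0]],
  ],
)

```text
time: 9.42
position: [0.5535, -0.2438, 0.0723]
orientation: [0.001, -0.642, 0.767, -0.001]
force: [-0.6, 0.2, -1.0]
gripper_width: 0.0312
```

```bash
python3 -c "
from h import *
need([0.553,-0.243,0.072],-100.2);print(env.state()['position'],env.state()['force'],env.state()['ft_torque'])
"
```

```text
shift cm [-0.07  0.06  0.03] turn [-0.1  -0.    0.03] yaw -100.17 t 9.4167
[ 0.55346152 -0.24375448  0.07233737] [-0.59668518  0.20843537 -0.95593104] [-0.07606965 -0.006181   -0.09647569]
```

Request:
send_rows(
  targets=[
    [[0,0,0.1],[0,0,0]],
    [[0,0,0.1],[0,0,0]],
    [[0,0,0.05],[0,0,0]],
  ],
)

```text
time: 9.67
position: [0.5536, -0.244, 0.0719]
orientation: [0.001, -0.641, 0.767, -0.001]
force: [-1.5, -0.0, 3.0]
gripper_width: 0.0311
```

```bash
python3 -c "
from h import *
need([0.553,-0.243,0.072],-100.2);print(env.state()['position'],env.state()['force'],env.state()['ft_torque'])
"
```

```text
shift cm [-0.09  0.08 -0.01] turn [-0.13  0.   -0.04] yaw -100.24 t 9.6667
[ 0.55363047 -0.24399449  0.07193026] [-1.46274842 -0.03588003  2.9643058 ] [ 0.172393    0.28911382 -0.21640612]
```

Request:
send_rows(
  targets=[
    [[0,0,0],[0,0,0]],
    [[0,0,0],[0,0,0]],
    [[0,0,0],[0,0,0]],
    [[0,0,0],[0,0,0]],
    [[0,0,0],[0,0,0]],
    [[0,0,0],[0,0,0]],
  ],
  claw=0.4,
)

```text
time: 10.17
position: [0.5541, -0.2441, 0.0716]
orientation: [0.001, -0.642, 0.767, -0.001]
force: [0.2, 0.0, -0.4]
gripper_width: 0.0615
```

```bash
python3 -c "
from h import *
print(env.state()['position'],env.state()['force'],env.state()['gripper_width']);grab('wrist','w6')
"
```

```text
[ 0.55411268 -0.24412311  0.07163301] [ 0.17440114  0.00313104 -0.42644994] 0.06152442687617386
```

View pics/w6.png

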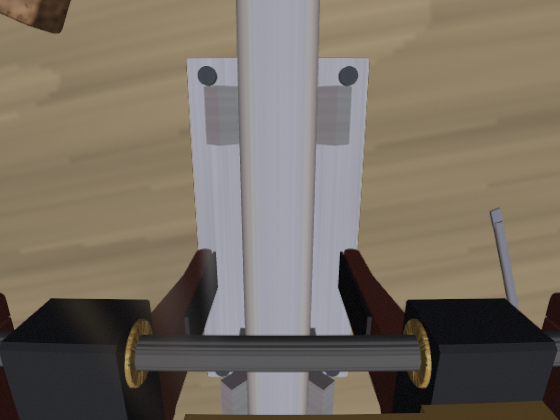

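Tube released and in the notches. I'll retreat upward and check it from above.

Request:
send_rows(
  targets=[
    [[0,0,-0.5],[0,0,0]],
    [[0,0,-1.5],[0,0,0]],
    [[0,0,-3],[0,0,0]],
    [[0,0,-3.5],[0,0,0]],
    [[0,0,-4],[0,0,0]],
    [[0,0,-3],[0,0,0]],
    [[0,0,-2],[0,0,0]],
    [[0,0,-1],[0,0,0]],
    [[0,0,0],[0,0,0]],
  ],
)

```text
time: 10.97
position: [0.5522, -0.2433, 0.2652]
orientation: [-0.0, -0.642, 0.767, 0.001]
force: [-0.8, 0.2, 0.7]
gripper_width: 0.0614
```

```bash
python3 -c "
from h import *
need([0.53,0.1,0.26],-100.2);grab('wrist','w7')
"
```

```text
shift cm [-33.4    8.23   0.55] turn [0.08 0.03 0.05] yaw -100.15 t 10.9667
```

View pics/w7.png

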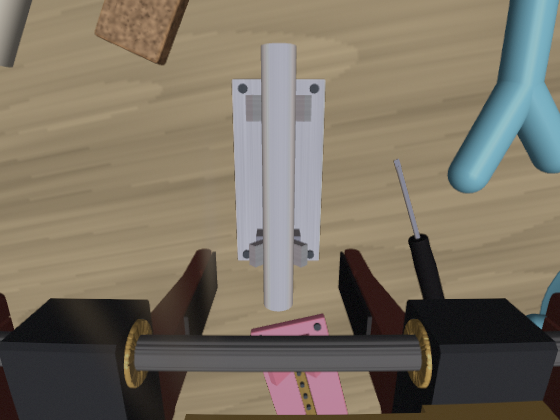

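```bash
python3 -c "
from h import *
s,g=load('w7')
y=np.radians(-10.1);c=np.array([.553,-.2432])
u=np.array([np.cos(y),np.sin(y)])
for t in (-.13,.13):
  for z in (.05,.066,.082): print(t,z,np.round(proj(s,g,[*(c+t*u),z]),1))
for t in (-.105,.105): print('plate',np.round(proj(s,g,[*(c+t*u),.012]),1))
"
python3 -c "
import cv2
im=cv2.imread('pics/w7.png')
cv2.imwrite('pics/c4.png',cv2.resize(im[30:330,210:350],None,fx=2,fy=2,interpolation=cv2.INTER_CUBIC))"
```

```text
-0.13 0.05 [278.6 296.8]
-0.13 0.066 [278.7 304.3]
-0.13 0.082 [278.7 312.4]
0.13 0.05 [278.8  49.3]
0.13 0.066 [278.8  46.6]
0.13 0.082 [278.9  43.6]
plate [278.6 262.6]
plate [278.7  80.1]
```

View pics/c4.png

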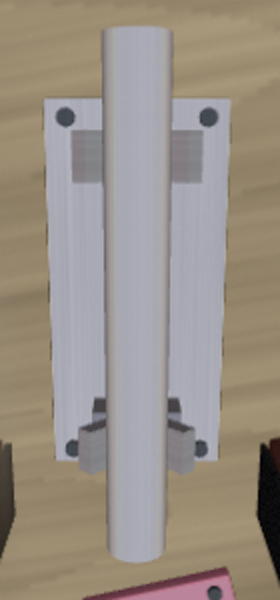

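The far end is at row 43.7 against 43.6 predicted, and the near end at 310 against 312.4. So the tube is seated level and centred to about 1 mm. On to the valve.

```bash
python3 -c "
from h import *
need([0.525,0.16,0.28],-100.2)
s,g=load('w1')
print('hub',onz(s,g,101,175,.097),'foot',onz(s,g,60,205,.099))
for p in [(42,174),(165,174),(100,112),(105,237)]: print(onz(s,g,*p,.09))
"
```

```text
shift cm [-39.21   9.75  -1.54] turn [0.15 0.05 0.05] yaw -100.15 t 11.0167
hub [0.52923904 0.22624151 0.097     ] foot [0.49245664 0.25794656 0.099     ]
[0.51302935 0.28241954 0.09      ]
[0.54367542 0.17373252 0.09      ]
[0.58104918 0.23827069 0.09      ]
[0.4690607  0.21739497 0.09      ]
```

Request:
send_rows(
  targets=[
    [[-1,0.2,0],[0,0,0]],
    [[-2,0.5,0],[0,0,0]],
    [[-3,0.8,-0.1],[0,0,0]],
    [[-3.5,0.9,-0.2],[0,0,0]],
    [[-3.5,0.9,-0.2],[0,0,0]],
    [[-3.5,0.9,-0.2],[0,0,0]],
    [[-3.5,0.9,-0.2],[0,0,0]],
    [[-3.5,0.9,-0.2],[0,0,0]],
    [[-3.5,0.9,0],[0,0,0]],
    [[-3.5,0.9,0],[0,0,0]],
    [[-3,0.7,0],[0,0,0]],
    [[-2,0.5,0],[0,0,0]],
    [[-1,0.2,0],[0,0,0]],
    [[0,0,0],[0,0,-3]],
    [[0,0,0],[0,0,-7]],
    [[0,0,0],[0,0,-7]],
    [[0,0,0],[0,0,-7]],
    [[0,0,0],[0,0,-7]],
    [[0,0,0],[0,0,-7]],
    [[0,0,0],[0,0,-7]],
  ],
)

```text
time: 12.68
position: [0.5002, 0.1548, 0.2385]
orientation: [0.016, 0.89, -0.456, -0.029]
force: [-0.1, 0.0, 0.5]
gripper_width: 0.0614
```

```bash
python3 -c "
from h import *
need([0.525,0.16,0.28],0);print(env.state()['joints'])
"
```

```text
shift cm [ 0.87 -2.08 -4.31] turn [  1.94   3.48 -54.23] yaw -54.31 t 12.6833
[0.26864774 0.30505491 1.81444383 0.01756291 1.08726442 1.20680688]
```

Request:
send_rows(
  targets=[
    [[0,0,-1],[1,1,-7]],
    [[0,0,-1],[1,1,-7]],
    [[0,0,-1],[0,1,-7]],
    [[0,0,-1],[0,0,-7]],
    [[0,0,-0.5],[0,0,-7]],
    [[0,0,-0.2],[0,0,-7]],
    [[0,0,0],[0,0,-6]],
    [[0,0,0],[0,0,-4]],
    [[0,0,0],[0,0,-1]],
    [[0,0,0],[0,0,0]],
    [[0,0,0],[0,0,0]],
  ],
)

```text
time: 13.6
position: [0.492, 0.1495, 0.2704]
orientation: [0.012, 1.0, 0.001, -0.017]
force: [0.0, 0.2, -0.1]
gripper_width: 0.0615
```

```bash
python3 -c "
from h import *
need([0.525,0.16,0.28],0);print(env.state()['joints'])
grab('wrist','w8')
"
```

```text
shift cm [ 3.27 -1.02 -1.1 ] turn [1.41 1.9  0.13] yaw 0.11 t 13.6
[ 0.2801727   0.24047271  1.8202175  -0.01620463  1.11965502  0.28522715]
```

View pics/w8.png

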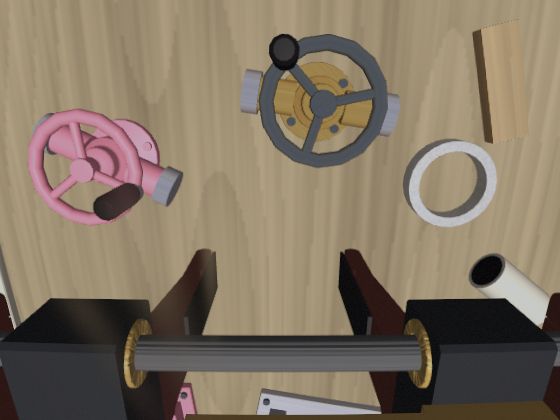

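```bash
python3 -c "
from h import *
s,g=load('w8')
print('cam',camT(s,g)[:3,3])
print('hub',onz(s,g,323,103,.097))
for p in [(259,100),(388,100),(323,34),(323,167)]: print(onz(s,g,*p,.09))
print('handle top',onz(s,g,284,48,.149))
im=g['frame'][:,:,::-1]
cv2.imwrite('pics/c5.png',cv2.resize(im[20:180,240:410],None,fx=3.5,fy=3.5,interpolation=cv2.INTER_CUBIC))
"
```

```text
cam [0.49740959 0.23264548 0.41215143]
hub [0.52581638 0.22807564 0.097     ]
[0.47076205 0.23027785 0.09      ]
[0.58255847 0.23102785 0.09      ]
[0.52444897 0.28329381 0.09      ]
[0.5286367  0.17167401 0.09      ]
handle top [0.49318586 0.26511766 0.149     ]
```

View pics/c5.png

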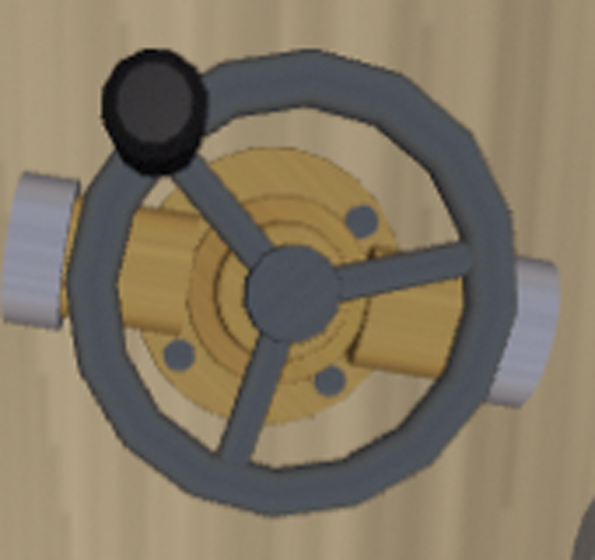

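Wrist image: hub at (323,103), handle top at (284,49). That puts the axis near (0.5258, 0.2273) and the handle near (0.4927, 0.2645). I'll move over the handle.

Request:
send_rows(
  targets=[
    [[0,-1,0],[0.7,1,0]],
    [[0,-2,0],[0.7,0.9,0]],
    [[0,-3,0.5],[0,0,0]],
    [[0,-2.5,1],[0,0,0]],
    [[0,-1.5,1],[0,0,0]],
    [[0,-0.7,1],[0,0,0]],
    [[0,0,0.5],[0,0,0]],
    [[0,0,0],[0,0,0]],
  ],
)

```text
time: 14.32
position: [0.4917, 0.2635, 0.2274]
orientation: [-0.003, 1.0, -0.004, 0.003]
force: [-0.0, -0.6, 0.5]
gripper_width: 0.0615
```

```bash
python3 -c "
from h import *
need([0.4927,0.2645,0.127],0)
s,g=grab('wrist','w9')
for z in (.149,.099): print(proj(s,g,[.4927,.2645,z]))
print(proj(s,g,[.5258,.2273,.097]))
"
```

```text
shift cm [ 0.04 -0.04 10.04] turn [-0.35 -0.35 -0.5 ] yaw -0.5 t 14.3167
(np.float64(276.91896397594604), np.float64(230.59705179134872))
(np.float64(276.60043801430027), np.float64(209.9364807824009))
(np.float64(316.6588773488547), np.float64(251.75949744111458))
```

View pics/w9.png

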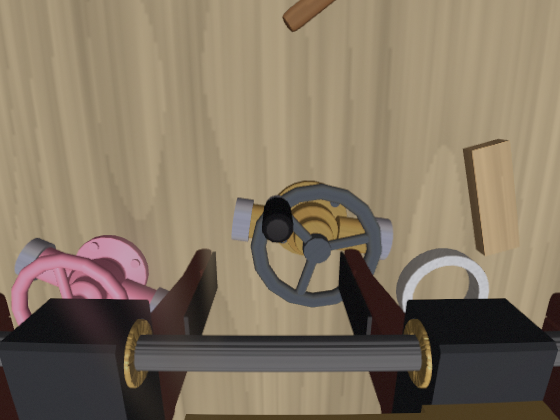

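Request:
send_rows(
  targets=[
    [[0,0,1],[-0.3,-0.3,-0.4]],
    [[0,0,2],[0,0,0]],
    [[0,0,2.5],[0,0,0]],
    [[0,0,2],[0,0,0]],
    [[0,0,1.2],[0,0,0]],
    [[0,0,0.6],[0,0,0]],
    [[0,0,0],[0,0,0]],
    [[0,0,0],[0,0,0]],
  ],
)

```text
time: 15.03
position: [0.4951, 0.2583, 0.1323]
orientation: [-0.001, 1.0, -0.004, 0.003]
force: [-0.9, -1.0, 0.2]
gripper_width: 0.0616
```

```bash
python3 -c "
from h import *
need([0.4927,0.2645,0.127],0)
s,g=grab('wrist','w10')
"
```

```text
shift cm [-0.25 -0.62  0.53] turn [-0.09 -0.31 -0.47] yaw -0.47 t 15.0333
```

View pics/w10.png

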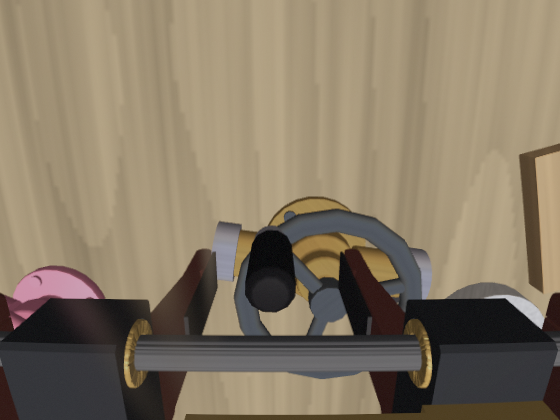

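Request:
send_rows(
  targets=[
    [[-0.2,-0.4,0.3],[0,-0.3,-0.4]],
    [[0,-0.2,0.2],[0,0,0]],
    [[0,0,0],[0,0,0]],
    [[0,0,0],[0,0,0]],
  ],
)

```text
time: 15.42
position: [0.4949, 0.2656, 0.13]
orientation: [-0.002, 1.0, -0.0, 0.002]
force: [0.7, -0.3, 1.2]
gripper_width: 0.0615
```

```bash
python3 -c "
from h import *
need([0.4927,0.2645,0.127],0)
s,g=grab('wrist','w11')
for z in (.149,.099): print(proj(s,g,[.4927,.2645,z]))
"
```

```text
shift cm [-0.22  0.11  0.3 ] turn [-0.24 -0.26 -0.05] yaw -0.05 t 15.4167
(np.float64(270.1126287313295), np.float64(315.116118957555))
(np.float64(271.4754106342563), np.float64(263.2141790021097))
```

View pics/w11.png

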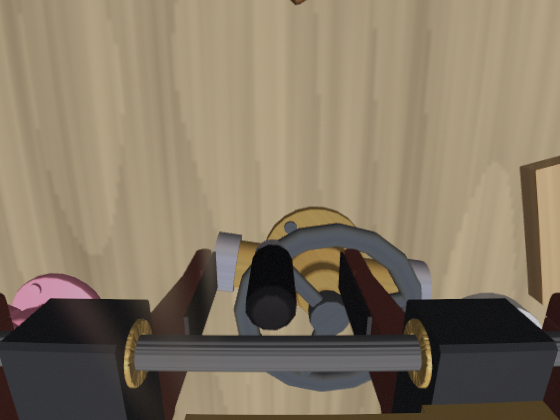

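```bash
python3 -c "
from h import *
for w,p in (('w11',(271.5,304)),('w10',(270.5,290)),('w9',(277.5,228.5))):
  s,g=load(w); print(onz(s,g,*p,.149))
s,g=load('w11');print(onz(s,g,327,312,.097))
im=g['frame'][:,:,::-1]
cv2.imwrite('pics/c6.png',cv2.resize(im[200:400,200:440],None,fx=3,fy=3,interpolation=cv2.INTER_CUBIC))
"
```

```text
[0.49328801 0.26959351 0.149     ]
[0.49316437 0.26734523 0.149     ]
[0.4930977 0.2659649 0.149    ]
[0.52415885 0.23309931 0.097     ]
```

View pics/c6.png

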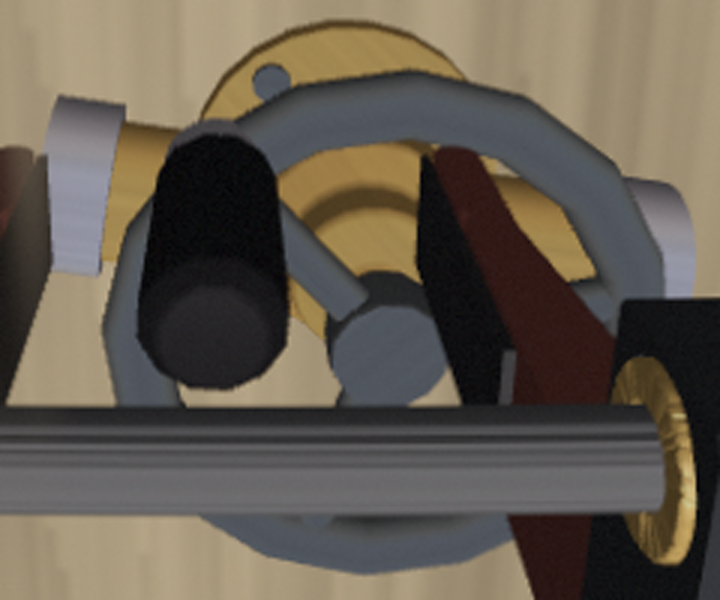

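Request:
send_rows(
  targets=[
    [[-0.2,0,0.2],[-0.2,-0.2,0]],
    [[0,0,0.1],[0,0,0]],
    [[0,0,0],[0,0,0]],
    [[0,0,0],[0,0,0]],
    [[0,0,0],[0,0,0]],
    [[0,0,0],[0,0,0]],
    [[0,0,0],[0,0,0]],
    [[0,0,0],[0,0,0]],
    [[0,0,0],[0,0,0]],
    [[0,0,0],[0,0,0]],
  ],
  claw=-1,
  force=30,
)

```text
time: 16.3
position: [0.4926, 0.266, 0.1273]
orientation: [-0.0, 1.0, -0.0, 0.001]
force: [-0.3, 0.0, 0.4]
gripper_width: 0.0215
```

```bash
python3 -c "
from h import *
need([0.4927,0.2665,0.127],0)
s,g=grab('wrist','w12');print(s['force'],s['ft_torque'])
"
```

```text
shift cm [ 0.01 -0.05  0.03] turn [-0.05 -0.07 -0.03] yaw -0.03 t 16.3
[-0.27285809  0.01417352  0.43848363] [ 0.08352527  0.00137502 -0.03133333]
```

View pics/w12.png

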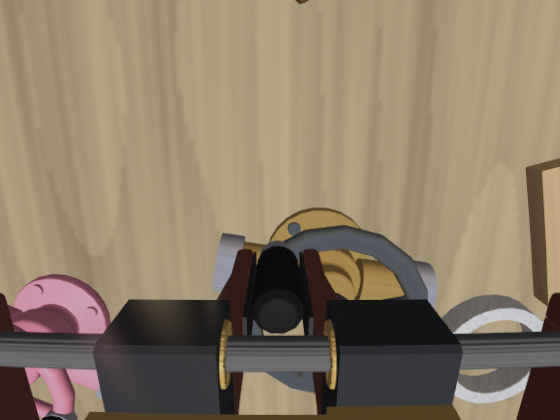

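```bash
cat >> h.py <<'E'
AX=np.array([.5258,.2285])
def st():
    s=env.state(); d=s['position'][:2]-AX
    print('t',s['time'],'th',np.degrees(np.arctan2(d[1],d[0])).round(2),'r',np.linalg.norm(d).round(4),'pos',s['position'].round(4),'F',s['force'].round(1),'T',s['ft_torque'].round(2),'w',s['gripper_width'].round(4))
    need([*(AX+.05*d/np.linalg.norm(d)),.127],0)
    return np.degrees(np.arctan2(d[1],d[0])),np.linalg.norm(d)
def arc(steps,r=.05):
    th,_=st(); M=R_(env.state()['orientation'])
    out=[];t=np.radians(th)
    p=AX+_*np.array([np.cos(t),np.sin(t)])
    for d in steps:
        t+=np.radians(d); q=AX+r*np.array([np.cos(t),np.sin(t)])
        v=M.T@np.array([*(q-p),0]); p=q
        out.append([[round(float(v[0])*100,2),round(float(v[1])*100,2),0],[0,0,0]])
    print(out)
E
python3 -c "
from h import *
arc([-4,-8,-8,-8,-8,-8,-4,0])"
```

```text
Traceback (most recent call last):
  File "h.py", line 40, in arc
    th,_=st(); M=R_(env.state()['orientation'])
         ~~^^
  File "h.py", line 36, in st
    print('t',s['time'],'th',np.degrees(np.arctan2(d[1],d[0])).round(2),'r',np.linalg.norm(d).round(4),'pos',s['position'].round(4),'F',s['force'].round(1),'T',s['ft_torque'].round(2),'w',s['gripper_width'].round(4))
                                                                                                                                                                                            ^^^^^^^^^^^^^^^^^^^^^^^^
AttributeError: 'float' object has no attribute 'round'
```

```bash
sed -i "s/s\['gripper_width'\].round(4)/round(s['gripper_width'],4)/" h.py
python3 -c "
from h import *
arc([-4,-8,-8,-8,-8,-8,-4,0])"
```

```text
t 16.35 th 131.54 r 0.0501 pos [0.4926 0.266  0.1273] F [-0.7  0.1 -0.1] T [ 0.04 -0.    0.  ] w 0.0213
shift cm [0.   0.01 0.03] turn [-0.05 -0.07 -0.03] yaw -0.03 t 16.35
[[[0.27, -0.22, 0], [0, 0, 0]], [[0.58, -0.39, 0], [0, 0, 0]], [[0.63, -0.3, 0], [0, 0, 0]], [[0.67, -0.21, 0], [0, 0, 0]], [[0.69, -0.12, 0], [0, 0, 0]], [[0.7, -0.02, 0], [0, 0, 0]], [[0.35, 0.03, 0], [0, 0, 0]], [[0.0, 0.0, 0], [0, 0, 0]]]
```

Request:
send_rows(
  targets=[
    [[0.27,-0.22,0],[0,0,0]],
    [[0.58,-0.39,0],[0,0,0]],
    [[0.63,-0.3,0],[0,0,0]],
    [[0.67,-0.21,0],[0,0,0]],
    [[0.69,-0.12,0],[0,0,0]],
    [[0.7,-0.02,0],[0,0,0]],
    [[0.35,0.03,0],[0,0,0]],
    [[0,0,0],[0,0,0]],
  ],
)

```text
time: 17.02
position: [0.535, 0.2774, 0.1273]
orientation: [0.002, 1.0, 0.0, -0.001]
force: [-1.8, -2.0, 4.2]
gripper_width: 0.0214
```

```bash

python3 -c "
from h import *
arc([-6,-10]+[-12]*10+[-10,-6,-2,0])"
```

```text
t 17.0167 th 79.33 r 0.0498 pos [0.535  0.2774 0.1273] F [-1.8 -2.   4.2] T [-0.41  0.24  0.01] w 0.0214
shift cm [ 0.   -0.02  0.03] turn [0.21 0.13 0.02] yaw 0.02 t 17.0167
[[[0.51, 0.1, 0], [0, 0, 0]], [[0.81, 0.32, 0], [0, 0, 0]], [[0.88, 0.56, 0], [0, 0, 0]], [[0.74, 0.74, 0], [0, 0, 0]], [[0.57, 0.87, 0], [0, 0, 0]], [[0.38, 0.97, 0], [0, 0, 0]], [[0.17, 1.03, 0], [0, 0, 0]], [[-0.05, 1.04, 0], [0, 0, 0]], [[-0.27, 1.01, 0], [0, 0, 0]], [[-0.47, 0.93, 0], [0, 0, 0]], [[-0.65, 0.82, 0], [0, 0, 0]], [[-0.81, 0.66, 0], [0, 0, 0]], [[-0.77, 0.41, 0], [0, 0, 0]], [[-0.49, 0.18, 0], [0, 0, 0]], [[-0.17, 0.05, 0], [0, 0, 0]], [[0.0, 0.0, 0], [0, 0, 0]]]
```

```bash

python3 -c "
from h import *
arc([-5,-9,-10,-10,-10,-8]+[-5]*8+[-3,0])"
```

```text
t 17.0167 th 79.33 r 0.0498 pos [0.535  0.2774 0.1273] F [-1.8 -2.   4.2] T [-0.41  0.24  0.01] w 0.0214
shift cm [ 0.   -0.02  0.03] turn [0.21 0.13 0.02] yaw 0.02 t 17.0167
[[[0.43, 0.08, 0], [0, 0, 0]], [[0.74, 0.27, 0], [0, 0, 0]], [[0.76, 0.43, 0], [0, 0, 0]], [[0.67, 0.56, 0], [0, 0, 0]], [[0.56, 0.66, 0], [0, 0, 0]], [[0.36, 0.6, 0], [0, 0, 0]], [[0.18, 0.4, 0], [0, 0, 0]], [[0.15, 0.41, 0], [0, 0, 0]], [[0.11, 0.42, 0], [0, 0, 0]], [[0.07, 0.43, 0], [0, 0, 0]], [[0.04, 0.43, 0], [0, 0, 0]], [[-0.0, 0.44, 0], [0, 0, 0]], [[-0.04, 0.43, 0], [0, 0, 0]], [[-0.08, 0.43, 0], [0, 0, 0]], [[-0.06, 0.25, 0], [0, 0, 0]], [[0.0, 0.0, 0], [0, 0, 0]]]
```

Request:
send_rows(
  targets=[
    [[0.43,0.08,0],[0.2,0.1,0]],
    [[0.74,0.27,0],[0,0,0]],
    [[0.76,0.43,0],[0,0,0]],
    [[0.67,0.56,0],[0,0,0]],
    [[0.56,0.66,0],[0,0,0]],
    [[0.36,0.6,0],[0,0,0]],
    [[0.18,0.4,0],[0,0,0]],
    [[0.15,0.41,0],[0,0,0]],
    [[0.11,0.42,0],[0,0,0]],
    [[0.07,0.43,0],[0,0,0]],
    [[0.04,0.43,0],[0,0,0]],
    [[0,0.44,0],[0,0,0]],
    [[-0.04,0.43,0],[0,0,0]],
    [[-0.08,0.43,0],[0,0,0]],
    [[-0.06,0.25,0],[0,0,0]],
    [[0,0,0],[0,0,0]],
  ],
)

```text
time: 18.35
position: [0.5751, 0.2208, 0.1273]
orientation: [-0.01, 1.0, -0.004, -0.005]
force: [-5.6, -0.9, 4.7]
gripper_width: 0.0211
```

```bash

python3 -c "
from h import *
arc([-4]+[-6]*16+[-4,0])"
```

```text
t 18.35 th -8.89 r 0.0499 pos [0.5751 0.2208 0.1273] F [-5.6 -0.9  4.7] T [-0.65  0.56 -0.04] w 0.0211
shift cm [0.01 0.   0.03] turn [-1.2   0.59 -0.46] yaw -0.46 t 18.35
[[[-0.06, 0.34, 0], [0, 0, 0]], [[-0.14, 0.5, 0], [0, 0, 0]], [[-0.19, 0.49, 0], [0, 0, 0]], [[-0.24, 0.46, 0], [0, 0, 0]], [[-0.29, 0.44, 0], [0, 0, 0]], [[-0.33, 0.4, 0], [0, 0, 0]], [[-0.37, 0.37, 0], [0, 0, 0]], [[-0.41, 0.33, 0], [0, 0, 0]], [[-0.44, 0.28, 0], [0, 0, 0]], [[-0.47, 0.23, 0], [0, 0, 0]], [[-0.49, 0.18, 0], [0, 0, 0]], [[-0.51, 0.13, 0], [0, 0, 0]], [[-0.52, 0.08, 0], [0, 0, 0]], [[-0.52, 0.02, 0], [0, 0, 0]], [[-0.52, -0.03, 0], [0, 0, 0]], [[-0.52, -0.09, 0], [0, 0, 0]], [[-0.5, -0.14, 0], [0, 0, 0]], [[-0.33, -0.12, 0], [0, 0, 0]], [[0.0, 0.0, 0], [0, 0, 0]]]
```

Request:
send_rows(
  targets=[
    [[-0.06,0.34,0],[-0.4,0.2,-0.2]],
    [[-0.14,0.5,0],[-0.4,0.2,-0.2]],
    [[-0.19,0.49,0],[-0.3,0.1,0]],
    [[-0.24,0.46,0],[0,0,0]],
    [[-0.29,0.44,0],[0,0,0]],
    [[-0.33,0.4,0],[0,0,0]],
    [[-0.37,0.37,0],[0,0,0]],
    [[-0.41,0.33,0],[0,0,0]],
    [[-0.44,0.28,0],[0,0,0]],
    [[-0.47,0.23,0],[0,0,0]],
    [[-0.49,0.18,0],[0,0,0]],
    [[-0.51,0.13,0],[0,0,0]],
    [[-0.52,0.08,0],[0,0,0]],
    [[-0.52,0.02,0],[0,0,0]],
    [[-0.52,-0.03,0],[0,0,0]],
    [[-0.52,-0.09,0],[0,0,0]],
    [[-0.5,-0.14,0],[0,0,0]],
    [[-0.33,-0.12,0],[0,0,0]],
    [[0,0,0],[0,0,0]],
  ],
)

```text
time: 19.93
position: [0.5746, 0.2216, 0.1283]
orientation: [-0.041, 0.997, -0.008, 0.068]
force: [-11.0, 2.4, 10.2]
gripper_width: 0.0236
```

```bash

python3 -c "
from h import *
arc([-4]+[-6]*16+[-4,0])"
```

```text
t 19.9333 th -8.11 r 0.0492 pos [0.5746 0.2216 0.1283] F [-11.    2.4  10.2] T [0.49 2.82 0.18] w 0.0236
shift cm [0.06 0.02 0.13] turn [-4.76 -7.8  -0.96] yaw -1.29 t 19.9333
[[[0.02, 0.35, 0], [0, 0, 0]], [[-0.12, 0.5, 0], [0, 0, 0]], [[-0.18, 0.49, 0], [0, 0, 0]], [[-0.23, 0.47, 0], [0, 0, 0]], [[-0.27, 0.44, 0], [0, 0, 0]], [[-0.32, 0.41, 0], [0, 0, 0]], [[-0.36, 0.37, 0], [0, 0, 0]], [[-0.4, 0.33, 0], [0, 0, 0]], [[-0.43, 0.29, 0], [0, 0, 0]], [[-0.46, 0.24, 0], [0, 0, 0]], [[-0.48, 0.19, 0], [0, 0, 0]], [[-0.5, 0.14, 0], [0, 0, 0]], [[-0.51, 0.09, 0], [0, 0, 0]], [[-0.52, 0.03, 0], [0, 0, 0]], [[-0.52, -0.02, 0], [0, 0, 0]], [[-0.51, -0.08, 0], [0, 0, 0]], [[-0.5, -0.13, 0], [0, 0, 0]], [[-0.33, -0.12, 0], [0, 0, 0]], [[0.0, 0.0, 0], [0, 0, 0]]]
```

The wheel stopped turning at about -8 to -9°, 140° from the start (0.39 turn, within the stated range). The extra commands only tilted the tool by about 9°. I'll straighten it.

Request:
send_rows(
  targets=[
    [[0,0,0.05],[-1.2,-2,-0.3]],
    [[0,0,0.05],[-1.2,-2,-0.3]],
    [[0,0,0],[-1.2,-2,-0.3]],
    [[0,0,0],[-1,-1.6,0]],
    [[0,0,0],[0,0,0]],
    [[0,0,0],[0,0,0]],
  ],
)

```text
time: 20.43
position: [0.5754, 0.2219, 0.1279]
orientation: [-0.002, 1.0, -0.002, -0.002]
force: [-4.5, -0.6, 6.7]
gripper_width: 0.0212
```

```bash

python3 -c "
from h import *
st();grab('wrist','w13')"
```

```text
t 20.4333 th -7.55 r 0.05 pos [0.5754 0.2219 0.1279] F [-4.5 -0.6  6.7] T [ 0.02  0.73 -0.01] w 0.0212
shift cm [0.   0.   0.09] turn [-0.18  0.27 -0.22] yaw -0.22 t 20.4333
```

View pics/w13.png

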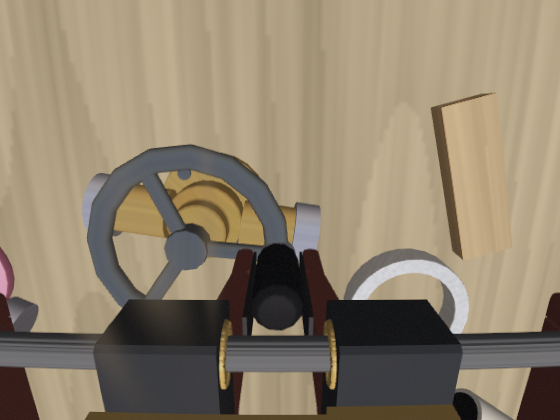

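Request:
send_rows(
  targets=[
    [[0,0.15,0],[-0.2,0.2,-0.2]],
    [[0,0.15,0],[0,0,0]],
    [[0,0.15,0],[0,0,0]],
  ],
)

```text
time: 20.73
position: [0.5749, 0.2189, 0.1279]
orientation: [-0.002, 1.0, -0.001, -0.001]
force: [-4.1, 5.0, 2.1]
gripper_width: 0.021
```

```bash

python3 -c "
from h import *
st()"
```

```text
t 20.7333 th -11.03 r 0.05 pos [0.5749 0.2189 0.1279] F [-4.1  5.   2.1] T [ 1.19  0.58 -0.05] w 0.021
shift cm [-0.    0.    0.09] turn [-0.25  0.06 -0.08] yaw -0.08 t 20.7333
```

Request:
send_rows(
  targets=[
    [[0,0.2,0],[0,0,0]],
    [[0,0.2,0],[0,0,0]],
    [[0,0.2,0],[0,0,0]],
  ],
)

```text
time: 20.98
position: [0.5749, 0.2186, 0.128]
orientation: [-0.008, 1.0, -0.002, 0.0]
force: [-4.2, 10.8, 0.1]
gripper_width: 0.0212
```

```bash

python3 -c "
from h import *
st();grab('wrist','w14')"
```

```text
t 20.9833 th -11.38 r 0.0501 pos [0.5749 0.2186 0.128 ] F [-4.2 10.8  0.1] T [1.88 0.77 0.03] w 0.0212
shift cm [-0.01  0.    0.1 ] turn [-0.93 -0.05 -0.27] yaw -0.27 t 20.9833
```

View pics/w14.png

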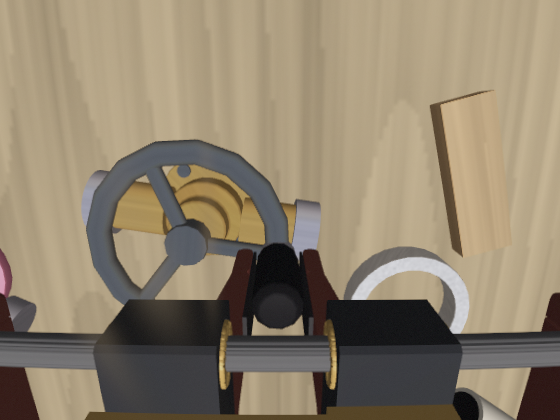

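The stop is firm: with 10.8 N at the handle it no longer moves, at about -11.4°. I'll relax the push, straighten and record the reference pose and picture.

Request:
send_rows(
  targets=[
    [[0,0,0.05],[-0.8,0,-0.2]],
    [[0,0,0.05],[0,0,0]],
    [[0,0,0],[0,0,0]],
    [[0,0,0],[0,0,0]],
  ],
  force=45,
)

```text
time: 21.37
position: [0.5749, 0.2197, 0.128]
orientation: [-0.003, 1.0, -0.001, 0.001]
force: [-3.3, -0.4, 2.0]
gripper_width: 0.0206
```

```bash

python3 -c "
from h import *
st();grab('wrist','w15')"
```

```text
t 21.3667 th -10.11 r 0.0499 pos [0.5749 0.2197 0.128 ] F [-3.3 -0.4  2. ] T [0.3  0.51 0.06] w 0.0206
shift cm [0.01 0.   0.1 ] turn [-0.29 -0.13 -0.06] yaw -0.06 t 21.3667
```

Request:
send_rows(
  targets=[
    [[0,0.08,0],[-0.3,-0.1,0]],
    [[0,0.08,0],[0,0,0]],
    [[0,0.08,0],[0,0,0]],
    [[0,0.05,0],[0,0,0]],
  ],
)

```text
time: 21.75
position: [0.5749, 0.219, 0.128]
orientation: [-0.002, 1.0, -0.002, 0.0]
force: [-3.1, 2.4, 2.8]
gripper_width: 0.0208
```

```bash

python3 -c "
from h import *
st();grab('wrist','w16')"
```

```text
t 21.75 th -10.91 r 0.05 pos [0.5749 0.219  0.128 ] F [-3.1  2.4  2.8] T [0.68 0.68 0.01] w 0.0208
shift cm [0.  0.  0.1] turn [-0.25 -0.02 -0.2 ] yaw -0.2 t 21.75
```

```bash

python3 -c "
from h import *
arc([4,8]+[10]*14+[8,4,0,0])"
```

```text
t 21.8 th -10.99 r 0.05 pos [0.5749 0.219  0.1279] F [-3.5  4.7  3.4] T [ 0.91  0.66 -0.03] w 0.0212
shift cm [0.   0.   0.09] turn [-0.25 -0.02 -0.2 ] yaw -0.2 t 21.8
[[[0.06, -0.34, 0], [0, 0, 0]], [[0.03, -0.7, 0], [0, 0, 0]], [[-0.09, -0.87, 0], [0, 0, 0]], [[-0.24, -0.84, 0], [0, 0, 0]], [[-0.38, -0.78, 0], [0, 0, 0]], [[-0.51, -0.7, 0], [0, 0, 0]], [[-0.63, -0.6, 0], [0, 0, 0]], [[-0.72, -0.48, 0], [0, 0, 0]], [[-0.8, -0.35, 0], [0, 0, 0]], [[-0.85, -0.21, 0], [0, 0, 0]], [[-0.87, -0.06, 0], [0, 0, 0]], [[-0.87, 0.09, 0], [0, 0, 0]], [[-0.84, 0.24, 0], [0, 0, 0]], [[-0.78, 0.38, 0], [0, 0, 0]], [[-0.7, 0.51, 0], [0, 0, 0]], [[-0.6, 0.63, 0], [0, 0, 0]], [[-0.4, 0.57, 0], [0, 0, 0]], [[-0.17, 0.31, 0], [0, 0, 0]], [[0.0, 0.0, 0], [0, 0, 0]], [[0.0, 0.0, 0], [0, 0, 0]]]
```

View pics/w16.png

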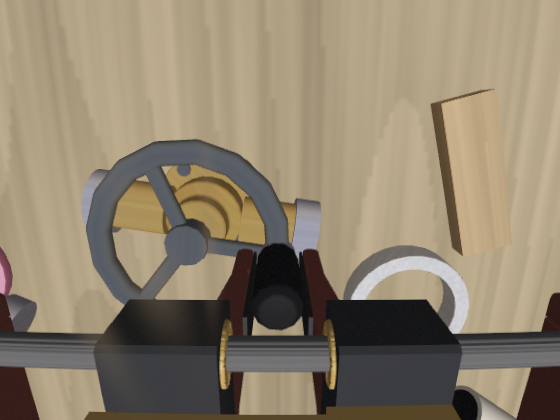

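Request:
send_rows(
  targets=[
    [[0.06,-0.34,0.05],[-0.2,0,-0.2]],
    [[0.03,-0.7,0],[0,0,0]],
    [[-0.09,-0.87,0],[0,0,0]],
    [[-0.24,-0.84,0],[0,0,0]],
    [[-0.38,-0.78,0],[0,0,0]],
    [[-0.51,-0.7,0],[0,0,0]],
    [[-0.63,-0.6,0],[0,0,0]],
    [[-0.72,-0.48,0],[0,0,0]],
    [[-0.8,-0.35,0],[0,0,0]],
    [[-0.85,-0.21,0],[0,0,0]],
    [[-0.87,-0.06,0],[0,0,0]],
    [[-0.87,0.09,0],[0,0,0]],
    [[-0.84,0.24,0],[0,0,0]],
    [[-0.78,0.38,0],[0,0,0]],
    [[-0.7,0.51,0],[0,0,0]],
    [[-0.6,0.63,0],[0,0,0]],
    [[-0.4,0.57,0],[0,0,0]],
    [[-0.17,0.31,0],[0,0,0]],
    [[0,0,0],[0,0,0]],
    [[0,0,0],[0,0,0]],
  ],
)

```text
time: 23.47
position: [0.4808, 0.25, 0.1279]
orientation: [0.001, 1.0, 0.0, 0.007]
force: [0.9, 1.2, -0.1]
gripper_width: 0.021
```

```bash

python3 -c "
from h import *
arc([4,8]+[10]*14+[8,4,0,0])"
```

```text
t 23.4667 th 154.43 r 0.0499 pos [0.4808 0.25   0.1279] F [ 0.9  1.2 -0.1] T [0.68 0.23 0.03] w 0.021
shift cm [-0.01 -0.01  0.09] turn [ 0.12 -0.79  0.  ] yaw 0.0 t 23.4667
[[[-0.15, 0.31, 0], [0, 0, 0]], [[-0.21, 0.66, 0], [0, 0, 0]], [[-0.13, 0.86, 0], [0, 0, 0]], [[0.02, 0.87, 0], [0, 0, 0]], [[0.17, 0.85, 0], [0, 0, 0]], [[0.32, 0.81, 0], [0, 0, 0]], [[0.45, 0.74, 0], [0, 0, 0]], [[0.58, 0.65, 0], [0, 0, 0]], [[0.68, 0.54, 0], [0, 0, 0]], [[0.77, 0.42, 0], [0, 0, 0]], [[0.83, 0.28, 0], [0, 0, 0]], [[0.86, 0.13, 0], [0, 0, 0]], [[0.87, -0.02, 0], [0, 0, 0]], [[0.85, -0.17, 0], [0, 0, 0]], [[0.81, -0.32, 0], [0, 0, 0]], [[0.74, -0.45, 0], [0, 0, 0]], [[0.53, -0.45, 0], [0, 0, 0]], [[0.24, -0.25, 0], [0, 0, 0]], [[0.0, 0.0, 0], [0, 0, 0]], [[0.0, 0.0, 0], [0, 0, 0]]]
```

Excellent: the handle went to 154.4° (165.4° from the stop) with low forces.

Request:
send_rows(
  targets=[
    [[-0.15,0.31,0.05],[0.1,-0.4,0]],
    [[-0.21,0.66,0],[0,-0.3,0]],
    [[-0.13,0.86,0],[0,0,0]],
    [[0.02,0.87,0],[0,0,0]],
    [[0.17,0.85,0],[0,0,0]],
    [[0.32,0.81,0],[0,0,0]],
    [[0.45,0.74,0],[0,0,0]],
    [[0.58,0.65,0],[0,0,0]],
    [[0.68,0.54,0],[0,0,0]],
    [[0.77,0.42,0],[0,0,0]],
    [[0.83,0.28,0],[0,0,0]],
    [[0.86,0.13,0],[0,0,0]],
    [[0.87,-0.02,0],[0,0,0]],
    [[0.85,-0.17,0],[0,0,0]],
    [[0.81,-0.32,0],[0,0,0]],
    [[0.74,-0.45,0],[0,0,0]],
    [[0.53,-0.45,0],[0,0,0]],
    [[0.24,-0.25,0],[0,0,0]],
    [[0,0,0],[0,0,0]],
    [[0,0,0],[0,0,0]],
  ],
)

```text
time: 25.13
position: [0.5661, 0.1969, 0.1279]
orientation: [-0.009, 1.0, -0.005, -0.01]
force: [-4.4, 4.7, 3.4]
gripper_width: 0.0212
```

```bash

python3 -c "
from h import *
arc([4,8]+[10]*14+[8,4,0,0])"
```

```text
t 25.1333 th -38.08 r 0.0512 pos [0.5661 0.1969 0.1279] F [-4.4  4.7  3.4] T [ 0.74  0.13 -0.  ] w 0.0212
shift cm [-0.09 -0.07  0.09] turn [-1.05  1.12 -0.56] yaw -0.55 t 25.1333
[[[0.11, -0.36, 0], [0, 0, 0]], [[0.34, -0.61, 0], [0, 0, 0]], [[0.31, -0.82, 0], [0, 0, 0]], [[0.16, -0.86, 0], [0, 0, 0]], [[0.01, -0.87, 0], [0, 0, 0]], [[-0.14, -0.86, 0], [0, 0, 0]], [[-0.29, -0.82, 0], [0, 0, 0]], [[-0.43, -0.76, 0], [0, 0, 0]], [[-0.55, -0.67, 0], [0, 0, 0]], [[-0.66, -0.57, 0], [0, 0, 0]], [[-0.75, -0.44, 0], [0, 0, 0]], [[-0.82, -0.31, 0], [0, 0, 0]], [[-0.86, -0.16, 0], [0, 0, 0]], [[-0.87, -0.01, 0], [0, 0, 0]], [[-0.86, 0.14, 0], [0, 0, 0]], [[-0.82, 0.29, 0], [0, 0, 0]], [[-0.61, 0.33, 0], [0, 0, 0]], [[-0.29, 0.2, 0], [0, 0, 0]], [[0.0, 0.0, 0], [0, 0, 0]], [[0.0, 0.0, 0], [0, 0, 0]]]
```

Request:
send_rows(
  targets=[
    [[0.05,-0.32,0.05],[-0.5,0.5,-0.3]],
    [[0.32,-0.61,0],[-0.5,0.5,-0.2]],
    [[0.31,-0.82,0],[0,0,0]],
    [[0.16,-0.86,0],[0,0,0]],
    [[0.01,-0.87,0],[0,0,0]],
    [[-0.14,-0.86,0],[0,0,0]],
    [[-0.29,-0.82,0],[0,0,0]],
    [[-0.43,-0.76,0],[0,0,0]],
    [[-0.55,-0.67,0],[0,0,0]],
    [[-0.66,-0.57,0],[0,0,0]],
    [[-0.75,-0.44,0],[0,0,0]],
    [[-0.82,-0.31,0],[0,0,0]],
    [[-0.86,-0.16,0],[0,0,0]],
    [[-0.87,-0.01,0],[0,0,0]],
    [[-0.86,0.14,0],[0,0,0]],
    [[-0.82,0.29,0],[0,0,0]],
    [[-0.61,0.33,0],[0,0,0]],
    [[-0.29,0.2,0],[0,0,0]],
    [[0,0,0],[0,0,0]],
    [[0,0,0],[0,0,0]],
  ],
)

```text
time: 26.8
position: [0.4931, 0.2656, 0.128]
orientation: [0.005, 1.0, 0.002, 0.004]
force: [5.1, -3.1, -1.2]
gripper_width: 0.0208
```

```bash

python3 -c "
from h import *
arc([4,8]+[10]*14+[8,4,0,0])"
```

```text
t 26.8 th 131.36 r 0.0494 pos [0.4931 0.2656 0.128 ] F [ 5.1 -3.1 -1.2] T [-0.05 -0.77  0.  ] w 0.0208
shift cm [-0.04 -0.04  0.1 ] turn [ 0.59 -0.51  0.23] yaw 0.24 t 26.8
[[[-0.29, 0.2, 0], [0, 0, 0]], [[-0.46, 0.53, 0], [0, 0, 0]], [[-0.46, 0.74, 0], [0, 0, 0]], [[-0.32, 0.81, 0], [0, 0, 0]], [[-0.18, 0.85, 0], [0, 0, 0]], [[-0.03, 0.87, 0], [0, 0, 0]], [[0.12, 0.86, 0], [0, 0, 0]], [[0.27, 0.83, 0], [0, 0, 0]], [[0.41, 0.77, 0], [0, 0, 0]], [[0.54, 0.69, 0], [0, 0, 0]], [[0.65, 0.58, 0], [0, 0, 0]], [[0.74, 0.46, 0], [0, 0, 0]], [[0.81, 0.32, 0], [0, 0, 0]], [[0.85, 0.18, 0], [0, 0, 0]], [[0.87, 0.03, 0], [0, 0, 0]], [[0.86, -0.12, 0], [0, 0, 0]], [[0.67, -0.21, 0], [0, 0, 0]], [[0.32, -0.14, 0], [0, 0, 0]], [[0.0, 0.0, 0], [0, 0, 0]], [[0.0, 0.0, 0], [0, 0, 0]]]
```

Request:
send_rows(
  targets=[
    [[-0.26,0.23,0.05],[0.3,-0.3,0.1]],
    [[-0.46,0.53,0],[0.3,-0.2,0.1]],
    [[-0.46,0.74,0],[0,0,0]],
    [[-0.32,0.81,0],[0,0,0]],
    [[-0.18,0.85,0],[0,0,0]],
    [[-0.03,0.87,0],[0,0,0]],
    [[0.12,0.86,0],[0,0,0]],
    [[0.27,0.83,0],[0,0,0]],
    [[0.41,0.77,0],[0,0,0]],
    [[0.54,0.69,0],[0,0,0]],
    [[0.65,0.58,0],[0,0,0]],
    [[0.74,0.46,0],[0,0,0]],
    [[0.81,0.32,0],[0,0,0]],
    [[0.85,0.18,0],[0,0,0]],
    [[0.87,0.03,0],[0,0,0]],
    [[0.86,-0.12,0],[0,0,0]],
    [[0.67,-0.21,0],[0,0,0]],
    [[0.32,-0.14,0],[0,0,0]],
    [[0,0,0],[0,0,0]],
    [[0,0,0],[0,0,0]],
  ],
)

```text
time: 28.47
position: [0.548, 0.1818, 0.1279]
orientation: [-0.011, 1.0, -0.005, -0.003]
force: [-2.1, 6.0, 3.1]
gripper_width: 0.0209
```

```bash

python3 -c "
from h import *
arc([4]+[7]*4+[5,4,3,2,0,0])"
```

```text
t 28.4667 th -64.6 r 0.0517 pos [0.548  0.1818 0.1279] F [-2.1  6.   3.1] T [0.93 0.03 0.02] w 0.0209
shift cm [-0.07 -0.15  0.1 ] turn [-1.23  0.37 -0.55] yaw -0.55 t 28.4667
[[[0.23, -0.32, 0], [0, 0, 0]], [[0.51, -0.34, 0], [0, 0, 0]], [[0.46, -0.4, 0], [0, 0, 0]], [[0.41, -0.45, 0], [0, 0, 0]], [[0.35, -0.5, 0], [0, 0, 0]], [[0.22, -0.38, 0], [0, 0, 0]], [[0.15, -0.32, 0], [0, 0, 0]], [[0.1, -0.24, 0], [0, 0, 0]], [[0.06, -0.16, 0], [0, 0, 0]], [[0.0, 0.0, 0], [0, 0, 0]], [[0.0, 0.0, 0], [0, 0, 0]]]
```

Request:
send_rows(
  targets=[
    [[0.23,-0.32,0.05],[-0.6,0.2,-0.3]],
    [[0.51,-0.34,0],[-0.6,0.2,-0.2]],
    [[0.46,-0.4,0],[0,0,0]],
    [[0.41,-0.45,0],[0,0,0]],
    [[0.35,-0.5,0],[0,0,0]],
    [[0.22,-0.38,0],[0,0,0]],
    [[0.15,-0.32,0],[0,0,0]],
    [[0.1,-0.24,0],[0,0,0]],
    [[0.06,-0.16,0],[0,0,0]],
    [[0,0,0],[0,0,0]],
    [[0,0,0],[0,0,0]],
  ],
)

```text
time: 29.38
position: [0.5708, 0.2054, 0.1279]
orientation: [0.003, 1.0, -0.002, -0.008]
force: [-2.0, 1.4, 3.8]
gripper_width: 0.0212
```

```bash

python3 -c "
from h import *
st();need([.5749,.2195,.128],0);grab('wrist','w17')"
```

```text
t 29.3833 th -27.14 r 0.0506 pos [0.5708 0.2054 0.1279] F [-2.   1.4  3.8] T [ 0.53 -0.21 -0.02] w 0.0212
shift cm [-0.05 -0.03  0.09] turn [ 0.39  0.88 -0.25] yaw -0.25 t 29.3833
shift cm [ 0.4  -1.41 -0.03] turn [ 0.39  0.88 -0.25] yaw -0.25 t 29.3833
```

Request:
send_rows(
  targets=[
    [[0.14,-0.25,0],[0.2,0.5,-0.2]],
    [[0.14,-0.35,0],[0.2,0.4,0]],
    [[0.1,-0.35,0],[0,0,0]],
    [[0.03,-0.2,0],[0,0,0]],
    [[0,-0.1,0],[0,0,0]],
    [[0,0,0],[0,0,0]],
    [[0,0,0],[0,0,0]],
  ],
)

```text
time: 30.02
position: [0.5742, 0.2162, 0.1279]
orientation: [0.001, 1.0, -0.0, -0.001]
force: [-0.7, -0.1, 4.9]
gripper_width: 0.0212
```

```bash

python3 -c "
from h import *
st();need([.5749,.2195,.128],0);grab('wrist','w18')"
```

```text
t 30.0167 th -14.25 r 0.05 pos [0.5742 0.2162 0.1279] F [-0.7 -0.1  4.9] T [ 0.25  0.04 -0.05] w 0.0212
shift cm [0.   0.   0.09] turn [ 0.16  0.07 -0.01] yaw -0.01 t 30.0167
shift cm [ 0.07 -0.33 -0.01] turn [ 0.16  0.07 -0.01] yaw -0.01 t 30.0167
```

View pics/w18.png

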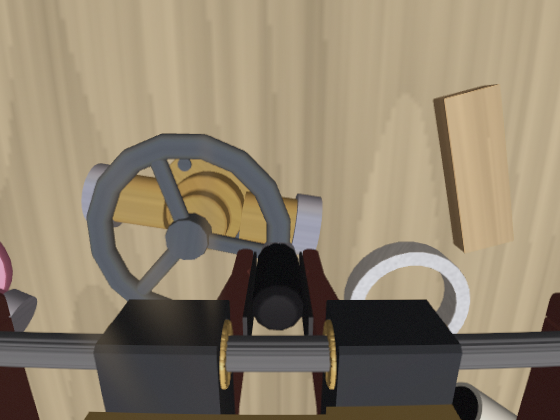

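Request:
send_rows(
  targets=[
    [[0.04,-0.15,0],[0.1,0,0]],
    [[0.03,-0.15,0],[0,0,0]],
    [[0,-0.03,0],[0,0,0]],
    [[0,0,0],[0,0,0]],
    [[0,0,0],[0,0,0]],
  ],
)

```text
time: 30.48
position: [0.5748, 0.2191, 0.1279]
orientation: [0.001, 1.0, -0.0, -0.001]
force: [-0.7, -0.8, 4.1]
gripper_width: 0.0211
```

```bash

python3 -c "
from h import *
st();grab('wrist','w19')
a=load('w16')[1]['frame'];b=load('w19')[1]['frame'];c=load('w15')[1]['frame']
k=3
A=np.vstack([cv2.resize(x[130:310,75:310],None,fx=1.65,fy=1.65) for x in (a,b)])
cv2.imwrite('pics/cmp.png',A[:,:,::-1])
for x,n in ((a,'16'),(c,'15')):
  ga=cv2.cvtColor(x,7)[130:290,80:250].astype(np.float32);gb=cv2.cvtColor(b,7)[130:290,80:250].astype(np.float32)
  M=np.eye(2,3,dtype=np.float32)
  # restrict to wheel (dark) mask
  cc,M=cv2.findTransformECC(ga,gb,M,cv2.MOTION_EUCLIDEAN,(3,200,1e-6),None,5)
  print(n,cc,M,np.degrees(np.arctan2(M[1,0],M[0,0])))
"
```

```text
t 30.4833 th -10.83 r 0.0499 pos [0.5748 0.2191 0.1279] F [-0.7 -0.8  4.1] T [-0.01  0.09 -0.04] w 0.0211
shift cm [0.01 0.   0.09] turn [ 0.1   0.1  -0.01] yaw -0.01 t 30.4833
16 0.9951066866983097 [[ 0.99999464 -0.00327679  0.6838388 ]
 [ 0.00327679  0.99999464 -0.9961456 ]] 0.1877466
15 0.9929067028785691 [[ 0.9999655  -0.00830613  1.4031111 ]
 [ 0.00830613  0.9999655  -2.615219  ]] 0.47591183
```

View pics/cmp.png

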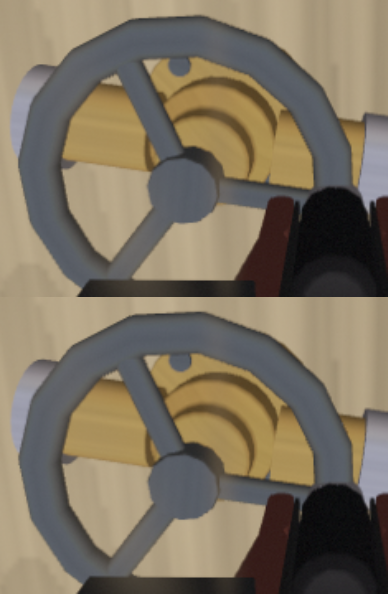

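```bash
cat > ang.py <<'E'
from h import *
def rect(n,z=.094,res=.00025,half=.065):
    s,g=load(n); N=int(2*half/res); ax=np.linspace(-half,half,N)
    X,Y=np.meshgrid(ax+.5258,ax[::-1]+.2285)
    T=camT(s,g); P=np.stack([X,Y,np.full_like(X,z)],-1)-T[:3,3]; p=P@T[:3,:3]
    x,y=p[...,0]/p[...,2],p[...,1]/p[...,2]; k=1+g['k1']*(x*x+y*y); f=f_(g)
    return cv2.remap(g['frame'],(f*x*k+g['cx']).astype(np.float32),(f*y*k+g['cy']).astype(np.float32),cv2.INTER_LINEAR)
def mask(im):
    hsv=cv2.cvtColor(im,cv2.COLOR_RGB2HSV); i=im.astype(int)
    return ((i[...,2]-i[...,0]>4)&(hsv[...,2]<125)&(hsv[...,2]>25)).astype(np.uint8)*255
import sys
res={}
for n in sys.argv[1:]:
    r=rect(n); m=mask(r)
    # hub centre: largest blob after strong opening
    o=cv2.morphologyEx(m,cv2.MORPH_OPEN,cv2.getStructuringElement(cv2.MORPH_ELLIPSE,(61,61)))
    M=cv2.moments(o); c=(M['m10']/M['m00'],M['m01']/M['m00'])
    # spokes by ring samples r 16..36 mm
    pol=cv2.warpPolar(m,(260,3600),c,260,cv2.WARP_POLAR_LINEAR) # 1px=.25mm
    prof=pol[:,68:140].mean(1)
    res[n]=(c,prof); cv2.imwrite(f'pics/r_{n}.png',np.hstack([r[:,:,::-1],cv2.cvtColor(m,8)]))
    idx=np.where(prof>128)[0]; groups=np.split(idx,np.where(np.diff(idx)>20)[0]+1)
    print(n,'hub',np.round(c,1),[(round(-q.mean()/10,2),len(q)) for q in groups if len(q)>20])
E
python3 ang.py w13 w14 w15 w16 w17 w18 w19
```

```text
w13 hub [259.8 264.8] [(np.float64(-4.65), 94), (np.float64(-249.35), 134), (np.float64(-358.3), 33)]
w14 hub [258.5 264.7] [(np.float64(-6.3), 127), (np.float64(-252.8), 135)]
w15 hub [258.7 265. ] [(np.float64(-5.85), 118), (np.float64(-252.35), 138)]
w16 hub [258.6 264.8] [(np.float64(-6.2), 125), (np.float64(-252.9), 137)]
w17 hub [248.9 265.1] [(np.float64(-19.65), 136), (np.float64(-274.25), 142)]
w18 hub [257.5 264.4] [(np.float64(-9.45), 132), (np.float64(-256.85), 140)]
w19 hub [258.4 265. ] [(np.float64(-6.2), 125), (np.float64(-253.0), 139)]
```

View pics/r_w16.png

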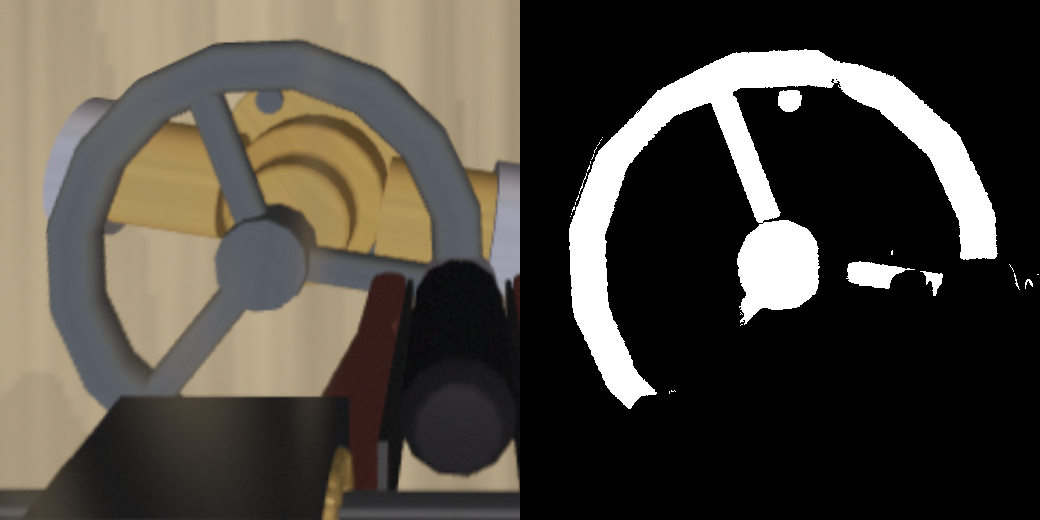

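View pics/r_w19.png

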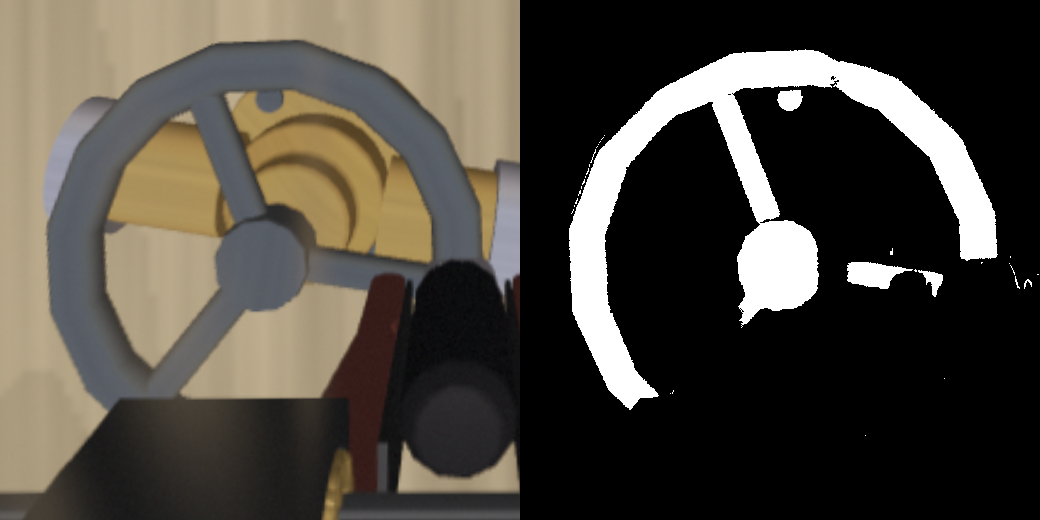

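The final spoke directions (-6.2, -253.0) match those at the stop (-6.2, -252.9), so two turns to within about 0.2°. One last look at the whole bench before handing in.

```bash

python3 -c "
from h import *
grab('top','t2');grab('scene','s2');grab('wrist','w20');st();print(env.state()['qvel'])
a=load('top0')[1]['frame'][:,:,::-1];b=load('t2')[1]['frame'][:,:,::-1]
cv2.imwrite('pics/c7.png',cv2.resize(b[40:260,80:500],None,fx=1.9,fy=1.9))
"; python3 ang.py w16 w20
```

```text
t 30.6833 th -10.82 r 0.0499 pos [0.5748 0.2191 0.1279] F [-0.9 -1.8  4.4] T [ 0.    0.09 -0.01] w 0.0209
shift cm [0.01 0.   0.09] turn [ 0.09  0.1  -0.01] yaw -0.01 t 30.6833
[-0.00229281 -0.00069522  0.00010963 -0.0008229  -0.00110474  0.00093325]
w16 hub [258.6 264.8] [(np.float64(-6.2), 125), (np.float64(-252.9), 137)]
w20 hub [258.4 265. ] [(np.float64(-6.2), 125), (np.float64(-253.1), 139)]
```

View pics/c7.png

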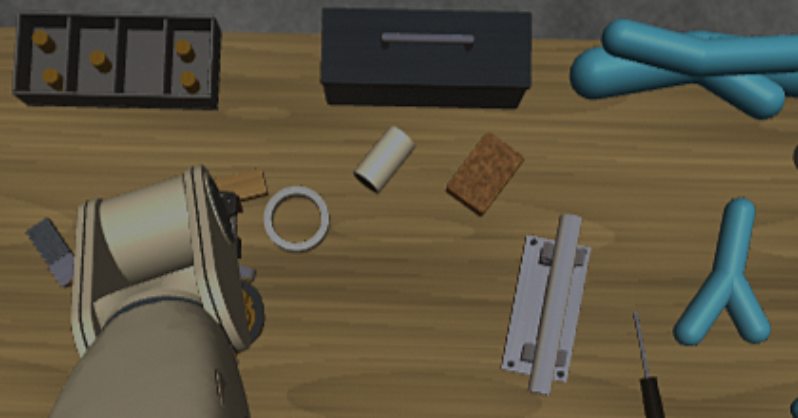

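View pics/s2.png

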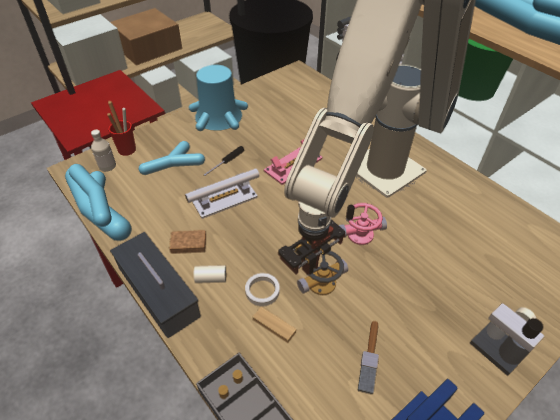

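```bash

python3 -c "
from h import *
s,g=load('t2')
y=np.radians(-10.1);c=np.array([.553,-.2432]);u=np.array([np.cos(y),np.sin(y)])
for t in (-.13,.13):
  for z in (.05,.082):
    p=proj(s,g,[*(c+t*u),z]); print(t,z,(p[0]-80)*1.9,(p[1]-40)*1.9)
env.close_job()
"
```

```text
-0.13 0.05 535.967135319131 391.77344042699735
-0.13 0.082 540.8176737048092 392.0724245723704
0.13 0.05 567.8570670070304 218.75098922690367
0.13 0.082 573.5828056880506 213.74977941124544
the job is handed in; nothing more can be done
```

I did the whole job and handed it in at about 31 s on the robot's clock.

- **Tube:** it lies in both notches, released. In both the wrist and top pictures its ends were where a level, centred tube should be, to about 1 mm.
- **Valve:** I wound it clockwise to the stop, about 140° from where it started. A push of about 11 N at the handle confirmed the stop, and I then opened the valve two full turns.
- **Wheel angle:** in the wrist pictures, the spokes after two turns match the picture taken at the stop to within about 0.2°. The tool position relative to the wheel axis is also the same, with both readings near -10.9°.
- **At hand-in:** the gripper was still holding the handle, the wheel was at rest, and the contact forces were under 5 N.
- **Other objects:** nothing else on the bench, including both pink look-alikes, appears moved in the last pictures. The arm hides part of the top view, so there I relied on the other camera.

**What went wrong:** on first reaching the stop I kept pushing for most of one 1.6 s move. That tilted the tool about 9° and raised the force to about 15 N at the last reading. The handle probably slid about a millimetre between the pads. I straightened the tool and took the stop reading again before opening the valve.

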